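# Catch and close the slide box lid

## Task

The lid of the wooden slide box stands open, leaning back. With a finger tip it forward past upright so that it starts to fall, catch it on a finger before it is half-way down and let it rest there, still, for about a second, then lower it gently on the finger until the box is fully shut, without letting it slap down in the last part. Do not pinch or grip the lid, leave everything around the box where it stands, and finish clear of everything.

Things in the scene. Friction and masses are not known exactly. Their poses are not given: they have to be found in the camera images.
- slide_box: Wooden microscope-slide box, open at the top, fixed to the bench: 110 mm deep (its x), 200 mm wide (its y), 60 mm high, slides inside up to 40 mm. Origin: centre of its underside, on the bench. Its x axis points from its front wall (towards the robot) to its back wall (hinge side), z up. It stands turned up to 0.4 rad either way.
- lid_hinge (a point): Point on the lid's hinge axis, midway along it: top edge of the box's back wall, 55 mm behind the box's centre and 60 mm above the bench. The hinge axis runs along the box's y. Same axes as the box.
- lid_edge (a point): Middle of the lid's free edge, on the lid's underside (the face that lies on the box when shut), 135 mm from the hinge axis. The lid is a flat wooden plate 135 mm long from the hinge, 200 mm wide and 10 mm thick, about 0.2 kg; it lies above the underside when shut, and its free edge then stands out 25 mm beyond the box's front wall, over free space, 60 mm above the bench. Axes move with the lid: x along the lid from free edge to hinge, z out of its upper (outer) face.
- lid (a joint): Lid angle: 0 shut, 1.57 upright, 1.85 the back stop, where it rests at first, leaning away from the robot. No latch or spring. Damped hinge: past upright the lid sinks by itself at about 1.5 cos(angle) rad/s (1.2 to 1.75; 1.3 s from 1.45 rad to half-way) and slaps shut at 1.5 rad/s, too hard. Well under 0.9 rad/s over the last 0.3 rad is gentle; a slip of the last 5 mm does no harm.
- jar_mid (a point): Glass specimen jar with black lid, 52 mm across, 75 mm high, loose; point at its centre half-way up. Leave it.
- dropper_mid (a point): Small amber bottle with black cap, 36 mm across, 85 mm high, loose; point at its centre half-way up. Leave it.
- petri_mid (a point): Covered glass dish, 94 mm across, 20 mm high, loose, point at its centre half-way up. Leave it.
- tweezers_mid (a point): Steel tweezers lying flat, 110 mm long, 6 mm high, loose, point at their middle. Leave them.
- loupe_mid (a point): Folding magnifier, black round 42 mm, 18 mm high, with a short steel handle, loose, behind the box; point at the centre of the round. Leave it.
- beaker_mid (a point): Small open glass beaker, 50 mm across, 60 mm high, loose, point at its centre half-way up. Leave it.
There are look-alikes about, which are no part of the job. What is shaped like the slide_box but red or yellow is not meant.

How it is judged:
On the way:
1. the fallen lid is caught: it rests still on the fingers, past upright and not yet half-way down (value of joint lid between 0.65 and 1.46 rad and velocity of joint lid between -0.12 and 0.12 rad/s and contact force between the fingers and lid above 0.05 N), for 0.4 s.
At the end, for the whole second after the job is handed in: The lid lies shut on the box (angle under 0.03 rad) and at rest; the six loose things around stand within 20 mm of where they were (value of joint lid below 0.03 rad and velocity of joint lid between -0.05 and 0.05 rad/s and not (distance of any of jar_mid, dropper_mid, petri_mid, tweezers_mid, loupe_mid, beaker_mid from where it was at the start of the episode above 0.02 m)); the robot touches nothing.
It fails at once if the lid slaps down: falling faster than 0.9 rad/s between 0.3 and 0.05 rad from shut (value of joint lid between 0.05 and 0.3 rad and velocity of joint lid below -0.9 rad/s).
It fails at once if the lid is pinched or forced: more than 20 N between fingers and lid (contact force between the fingers and lid above 20 N).
It fails at once if a thing around the box is moved by more than 20 mm (distance of any of jar_mid, dropper_mid, petri_mid, tweezers_mid, loupe_mid, beaker_mid from where it was at the start of the episode above 0.02 m).
It also fails if it takes over 58 s, if anything falls off the work surface, if the arm or the gripper's body presses on something with over 40 N, if the wrist force passes 120 N, or if a joint passes its speed limit or range.

## Robot

A 6-joint arm with a two-finger parallel gripper is mounted at the origin on the work surface. World frame = base frame: x ahead of the robot, y to its left, z up, the work surface at z = 0. Lengths are in m, angles in rad, forces in N, time in s.
With the tool pointing down it reaches from about 0.35 to 0.85 m from the base axis. Payload 8.1 kg.
Tool frame: the origin (TCP) lies midway between the tips of the shut fingers; the grasp point (between the pads) lies 19 mm behind it (robot.tcp_to_grasp is the distance from the TCP to the grasp point, in m); z points along the fingers, y is the direction in which the jaws open and shut (so a half turn about z gives the same grasp; the last joint's range is limited). The gripper opens to 93 mm and grips with 3 to 60 N. Pads are 15 mm wide; open, the fingers measure 128 mm over their backs; the gripper's body (75 mm by 188 mm) begins 65 mm behind the grasp point.
Start: joints at [1.2, 0.13, 1.488, -0, 1.523, -0.085], TCP at [0.169, 0.576, 0.183] pointing down, gripper open.
Joint ranges: [-2.96, 2.96], [-0.89, 2.26], [0.02, 2.5], [-1.34, 4.48], [0, 2.73], [-2.66, 2.66]. Speed limits (rad/s): [2.39, 2.39, 2.79, 3.14, 3.14, 3.14].

## Interface

Orientations are given as a rotation vector (axis times angle).
In Python, from plant import robot gives the robot as it stands.
- The arm moves only by the tool send_rows, never from a script. Its argument "series" is a list of rows, each an object of numbers: "wx", "wy", "wz": the turn, a rotation vector about the world's x, y, z in rad; "dx", "dy", "dz": the shift along the world's x, y, z in cm; "fingers": the closure in counts, from 0 (fully open) to 255 (shut). In form: [{"wx": .., "wy": .., "wz": .., "dx": .., "dy": .., "dz": .., "fingers": ..}, ...]. A call has 1 to 20 rows; each row shifts and turns the pose as measured when the row begins; what a row does not reach is not made up. A row lasts 1/12 s, in which the tool goes at most 41.7 mm and 7.16 degrees, less where a joint would pass 70% of its speed; a pose out of reach is approached as far as the arm can. A call is refused whole if a number of a shift passes 4.17 or a number of a turn 0.125, either way. A call with a gripper value outside its range is refused whole. The fingers move at their own pace and stop on an object; "newtons" is the grip in N (left out, the last holds). Time passes only in rows, so rows that do not move let the fingers close. It gives the time, the measured TCP pose, the force and the opening at its end, in the units of the state.
- robot.read_state(): the state, without advancing time (a new reading comes with each control period).
- robot.read_camera(name): name is "side" or "top" or "wrist"; returns the picture (420x560x3 uint8, red, green, blue); there is no depth.
- robot.camera_info(name): a dict with "intrinsics" (3x3 intrinsics, pixels), "extrinsics" (4x4, takes a point from world to camera coordinates); the wrist camera has in their place "tool_from_camera" (4x4, takes a point from camera to tool coordinates, whose origin is the TCP and whose axes are the flange's). Camera axes: x right, y up, looking along -z (the intrinsics and any distortion apply to the point x, -y, -z); pixel columns grow to the right and rows downward; lengths in m; the calibration is good to about 2 mm. A picture is of the moment at which its call begins: read the wrist's pose just before it. camera_info takes no time and is no camera call.
- robot.close_job(): hands the job in, once; it reports no verdict.
The state is a dict: "t": time; "q": joint angles; "dq": joint speeds; "joint_torque": joint torques, N m; "tool_pos": TCP position; "orientation": TCP orientation; "force": force on the tool from outside, world axes, zero at the start; "wrist_torque": the same for the moment, N m; "opening": finger opening in m.
Only numpy, scipy, OpenCV 4.12 (cv2) and the standard library are available. Lean on these libraries where they do the work, as an engineer would, in place of code of your own. Each camera call takes 0.05 s, during which the arm holds its last target.

## Working session

There is one attempt and no reset: what is moved stays moved. The work goes in short steps, Python scripts to look and compute and a tool call to move; the robot and the scene stay as the last step left them, time stands still between calls to the robot, and variables do not carry over. Pictures are saved under pics/ and viewed, and the job is handed in when it is done.

Besides the shell and the picture viewer there is one more tool, called after "Call:" as name([rows], argument=value, ...), one row to a line, values as JSON. send_rows: Moves the arm, as the interface text tells. Its arguments: {"type":"object","properties":{"series":{"type":"array","items":{"type":"object","properties":{"wx":{"type":"number"},"wy":{"type":"number"},"wz":{"type":"number"},"dx":{"type":"number"},"dy":{"type":"number"},"dz":{"type":"number"},"fingers":{"type":"number"}}}},"newtons":{"type":"number"}},"required":["series"]}

```bash
ls; mkdir -p pics
cat > h.py <<'E'
import numpy as np, cv2
from plant import robot
def cam(n):
    i=robot.camera_info(n); return np.array(i["intrinsics"]),np.array(i.get("extrinsics",np.eye(4)))
def ray(n,u,v):
    K,E=cam(n); d=np.linalg.inv(K)@[u,v,1]; d=np.array([d[0],-d[1],-d[2]])
    R=E[:3,:3]; return -R.T@E[:3,3], R.T@d
def plane(n,u,v,z):
    o,d=ray(n,u,v); return o+d*(z-o[2])/d[2]
def proj(n,p):
    K,E=cam(n); c=E[:3,:3]@p+E[:3,3]; q=K@[c[0],-c[1],-c[2]]; return q[:2]/q[2]
def snap(n,f):
    im=robot.read_camera(n); cv2.imwrite(f,cv2.cvtColor(im,cv2.COLOR_RGB2BGR)); return im
E
python3 - <<'E'
from h import *
for n in("side","top"):
    snap(n,f"pics/{n}0.png"); print(n,robot.camera_info(n)); o,d=ray(n,280,210);print(o,d)
print(robot.read_state())
E
```

```text
pics
side {'intrinsics': array([[479.27313332,   0.        , 285.92104265],
       [  0.        , 479.27313332, 218.60924292],
       [  0.        ,   0.        ,   1.        ]]), 'extrinsics': array([[ 0.8792639 , -0.47562492, -0.02599884, -0.38837543],
       [ 0.2576534 ,  0.42898485,  0.86578676, -0.20274319],
       [-0.40063665, -0.76795373,  0.49973727, -0.90834375],
       [ 0.        ,  0.        ,  0.        ,  1.        ]])}
[ 0.02980617 -0.79531324  0.61936829] [ 0.3944023   0.78153561 -0.48386384]
top {'intrinsics': array([[469.13916286,   0.        , 281.32707826],
       [  0.        , 469.13916286, 211.14121484],
       [  0.        ,   0.        ,   1.        ]]), 'extrinsics': array([[-0.00344838, -0.99990228,  0.01354771,  0.07524315],
       [ 0.99454978, -0.00201752,  0.10424327, -0.48593035],
       [-0.10420575,  0.01383334,  0.99445955, -1.06205192],
       [ 0.        ,  0.        ,  0.        ,  1.        ]])}
[0.37286947 0.08894715 1.10580327] [ 0.10663482 -0.01100977 -0.9942443 ]
{'t': 0.1, 'q': array([ 1.19957757e+00,  1.31085747e-01,  1.48919725e+00, -7.80010519e-06,
        1.52300204e+00, -8.53903357e-02]), 'dq': array([-0.00195798, -0.00210514, -0.00282613,  0.00153963,  0.00020741,
       -0.00199103]), 'joint_torque': array([ 1.01137637e-03, -5.61342931e+01, -4.93096232e+01,  7.69779319e-02,
        2.92220281e-02, -7.55425162e-07]), 'tool_pos': array([0.16893321, 0.57511351, 0.18167758]), 'orientation': array([-4.47397222e-01, -3.10919195e+00,  2.59187563e-03]), 'force': array([-0.31307313, -0.30378678,  0.34648319]), 'wrist_torque': array([ 0.04158859, -0.06152989, -0.03093625]), 'opening': 0.09358535891996332}
```

View pics/side0.png

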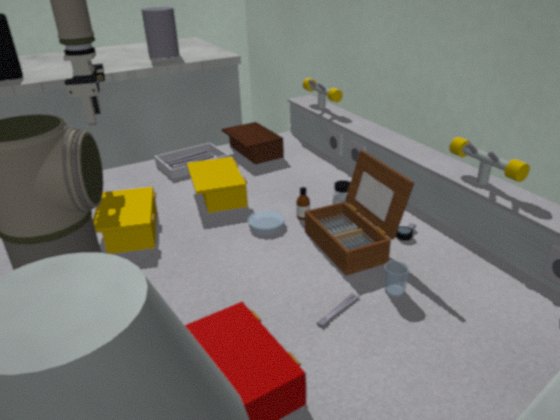

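View pics/top0.png

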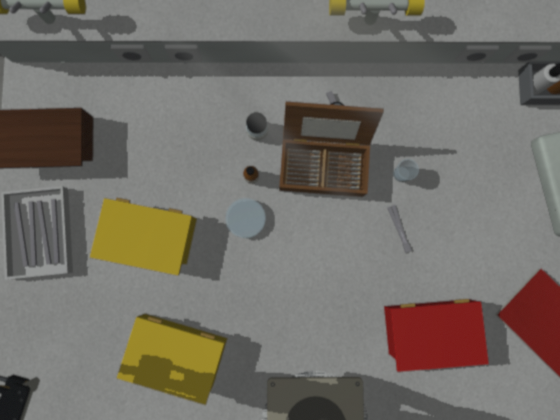

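The open wooden box appears at about (325,150) in the top view and (350,215) in the side view. The lid leans back. The jar (257,125), dropper (251,173) and petri dish (247,219) are on its left, the beaker (405,170) and tweezers (400,228) on its right or in front, and the loupe (335,99) behind it. I'll zoom in next.

Run:
```python
import cv2
a=cv2.imread("pics/top0.png")[80:260,220:440]; cv2.imwrite("pics/topz.png",cv2.resize(a,None,fx=3.3,fy=3.3,interpolation=cv2.INTER_CUBIC))
a=cv2.imread("pics/side0.png")[140:340,240:440]; cv2.imwrite("pics/sidez.png",cv2.resize(a,None,fx=3,fy=3,interpolation=cv2.INTER_CUBIC))
```

```text
(no output)
```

View pics/topz.png

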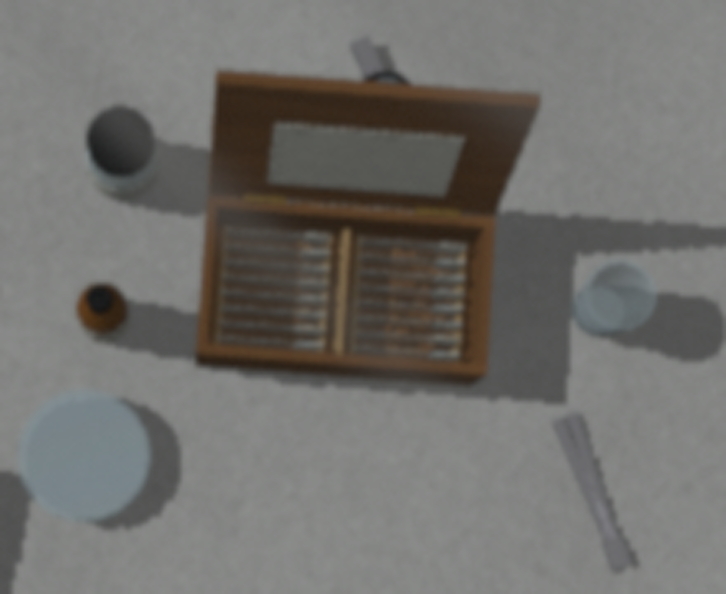

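View pics/sidez.png

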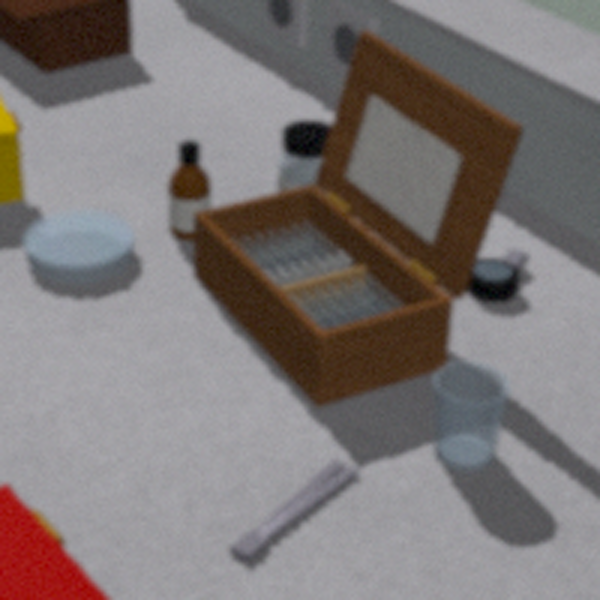

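Run:
```python
from h import *
T=lambda a,b:(220+(a+.5)/3.3-.5,80+(b+.5)/3.3-.5)
S=lambda a,b:(240+a/3,140+b/3)
P={k:plane("top",*T(*v),0.06) for k,v in dict(FL=(200,357),FR=(486,375),BR=(496,216),BL=(210,205)).items()}
for k,p in P.items(): print(k,p.round(4))
print("front w",np.linalg.norm(P['FL']-P['FR']),"back w",np.linalg.norm(P['BL']-P['BR']),"depth",np.linalg.norm(P['FL']-P['BL']),np.linalg.norm(P['FR']-P['BR']))
for k,v in dict(FL=(200,213),FR=(322,334),BR=(447,297)).items(): print("side",k,plane("side",*S(*v),.06).round(4))
for a,b in(('FR','FL'),('BR','BL')):
    d=P[b]-P[a]; print("yaw",np.arctan2(-d[0],d[1]))
for a,b in(('FR','BR'),('FL','BL')):
    d=P[b]-P[a]; print("yaw",np.arctan2(d[1],d[0]))
# lid top corners triangulate
for (t,s) in(((218,72),(365,33)),((540,95),(521,130))):
    o1,d1=ray("top",*T(*t)); o2,d2=ray("side",*S(*s)); A=np.stack([d1,-d2],1); x=np.linalg.lstsq(A,o2-o1,rcond=None)[0]; print("lid",o1+d1*x[0],o2+d2*x[1])
for n,v,z in(("jar",(120,140),.075),("drop",(100,300),.085),("petri",(87,457),.02),("beak",(625,290),.06),("tw1",(570,418),.005),("tw2",(622,565),.005),("loupe",(388,80),.018)): print(n,plane("top",*T(*v),z).round(3))
```

```text
FL [0.5353 0.0766 0.06  ]
FR [ 0.5226 -0.1189  0.06  ]
BR [ 0.6335 -0.1283  0.06  ]
BL [0.6413 0.0694 0.06  ]
front w 0.195923760101181 back w 0.19785204712180177 depth 0.10624567325510861 0.11134020993715935
side FL [0.5383 0.0707 0.06  ]
side FR [ 0.523 -0.121  0.06 ]
side BR [ 0.627  -0.1274  0.06  ]
yaw -0.06487553285328032
yaw -0.03923209698274661
yaw -0.08478923316661516
yaw -0.06820565861450938
lid [0.69320378 0.06644375 0.18290685] [0.69006693 0.06826781 0.18177359]
lid [ 0.67895457 -0.13175919  0.18263162] [ 0.67642413 -0.13011123  0.18139866]
jar [0.683 0.131 0.075]
drop [0.57  0.144 0.085]
petri [0.47  0.156 0.02 ]
beak [ 0.582 -0.216  0.06 ]
tw1 [ 0.499 -0.19   0.005]
tw2 [ 0.394 -0.224  0.005]
loupe [ 0.745 -0.061  0.018]
```

Call:
send_rows([
  {"dx": 1.75,"dy": -3.7,"dz": 0.8,"wz": 0.014,"fingers": 255},
  {"dx": 1.75,"dy": -3.7,"dz": 0.8,"wz": 0.014,"fingers": 255},
  {"dx": 1.75,"dy": -3.7,"dz": 0.8,"wz": 0.014,"fingers": 255},
  {"dx": 1.75,"dy": -3.7,"dz": 0.8,"wz": 0.014,"fingers": 255},
  {"dx": 1.75,"dy": -3.7,"dz": 0.8,"wz": 0.014,"fingers": 255},
  {"dx": 1.75,"dy": -3.7,"dz": 0.8,"wz": 0.014,"fingers": 255},
  {"dx": 1.75,"dy": -3.7,"dz": 0.8,"wz": 0.014,"fingers": 255},
  {"dx": 1.75,"dy": -3.7,"dz": 0.8,"wz": 0.014,"fingers": 255},
  {"dx": 1.75,"dy": -3.7,"dz": 0.8,"wz": 0.014,"fingers": 255},
  {"dx": 1.75,"dy": -3.7,"dz": 0.8,"wz": 0.014,"fingers": 255},
  {"dx": 1.75,"dy": -3.7,"dz": 0.8,"wz": 0.014,"fingers": 255},
  {"dx": 1.75,"dy": -3.7,"dz": 0.8,"wz": 0.014,"fingers": 255},
  {"dx": 1.75,"dy": -3.7,"dz": 0.8,"wz": 0.014,"fingers": 255},
  {"dx": 1.75,"dy": -3.7,"dz": 0.8,"wz": 0.014,"fingers": 255},
  {"dx": 1.75,"dy": -3.7,"dz": 0.8,"wz": 0.014,"fingers": 255},
  {"dx": 1.75,"dy": -3.7,"dz": 0.8,"wz": 0.014,"fingers": 255},
])

```text
schema error: expected keys wx, wy, wz, dx, dy, dz, fingers
```

Call:
send_rows([
  {"wx": 0,"wy": 0,"dx": 1.75,"dy": -3.7,"dz": 0.8,"wz": 0.014,"fingers": 255},
  {"wx": 0,"wy": 0,"dx": 1.75,"dy": -3.7,"dz": 0.8,"wz": 0.014,"fingers": 255},
  {"wx": 0,"wy": 0,"dx": 1.75,"dy": -3.7,"dz": 0.8,"wz": 0.014,"fingers": 255},
  {"wx": 0,"wy": 0,"dx": 1.75,"dy": -3.7,"dz": 0.8,"wz": 0.014,"fingers": 255},
  {"wx": 0,"wy": 0,"dx": 1.75,"dy": -3.7,"dz": 0.8,"wz": 0.014,"fingers": 255},
  {"wx": 0,"wy": 0,"dx": 1.75,"dy": -3.7,"dz": 0.8,"wz": 0.014,"fingers": 255},
  {"wx": 0,"wy": 0,"dx": 1.75,"dy": -3.7,"dz": 0.8,"wz": 0.014,"fingers": 255},
  {"wx": 0,"wy": 0,"dx": 1.75,"dy": -3.7,"dz": 0.8,"wz": 0.014,"fingers": 255},
  {"wx": 0,"wy": 0,"dx": 1.75,"dy": -3.7,"dz": 0.8,"wz": 0.014,"fingers": 255},
  {"wx": 0,"wy": 0,"dx": 1.75,"dy": -3.7,"dz": 0.8,"wz": 0.014,"fingers": 255},
  {"wx": 0,"wy": 0,"dx": 1.75,"dy": -3.7,"dz": 0.8,"wz": 0.014,"fingers": 255},
  {"wx": 0,"wy": 0,"dx": 1.75,"dy": -3.7,"dz": 0.8,"wz": 0.014,"fingers": 255},
])

```text
t: 1.1
tool_pos: [0.3685, 0.1262, 0.2656]
orientation: [-0.152, -3.13, 0.029]
force: [0.9, 0.0, -0.1]
opening: 0.0174
```

Call:
send_rows([
  {"wx": -0.0075,"wy": -0.116,"wz": 0.005,"dx": 2.2,"dy": -2.4,"dz": 0.3,"fingers": 255},
  {"wx": -0.0075,"wy": -0.116,"wz": 0.005,"dx": 2.2,"dy": -2.4,"dz": 0.3,"fingers": 255},
  {"wx": -0.0075,"wy": -0.116,"wz": 0.005,"dx": 2.2,"dy": -2.4,"dz": 0.3,"fingers": 255},
  {"wx": -0.0075,"wy": -0.116,"wz": 0.005,"dx": 2.2,"dy": -2.4,"dz": 0.3,"fingers": 255},
  {"wx": -0.0075,"wy": -0.116,"wz": 0.005,"dx": 2.2,"dy": -2.4,"dz": 0.3,"fingers": 255},
  {"wx": -0.0075,"wy": -0.116,"wz": 0.005,"dx": 2.2,"dy": -2.4,"dz": 0.3,"fingers": 255},
  {"wx": 0,"wy": 0,"wz": 0,"dx": 0,"dy": 0,"dz": 0,"fingers": 255},
])

```text
t: 1.68
tool_pos: [0.5318, -0.0339, 0.279]
orientation: [0.101, 2.459, -0.055]
force: [0.1, 0.5, -0.2]
opening: 0.0009
```

```bash
cat >> h.py <<'E'
from scipy.spatial.transform import Rotation as Ro
def st():
    s=robot.read_state(); R=Ro.from_rotvec(s["orientation"]).as_matrix()
    z=R[:,2];y=R[:,1]
    print("t",s["t"],"q",s["q"].round(3),"pos",s["tool_pos"].round(4),"z",z.round(3),"y",y.round(3),"pitch",np.degrees(np.arcsin(-z[2])).round(1),"F",s["force"].round(2),"op",round(s["opening"],4)); return s
E
python3 - <<'E'
from h import *
st(); snap("side","pics/s1.png")
E
```

```text
t 1.6833 q [-0.214 -0.889  2.26   0.078  1.093 -1.713] pos [ 0.5318 -0.0339  0.279 ] z [ 0.627 -0.066 -0.777] y [ 0.087  0.996 -0.014] pitch 50.9 F [ 0.11  0.54 -0.21] op 0.0009
```

View pics/s1.png

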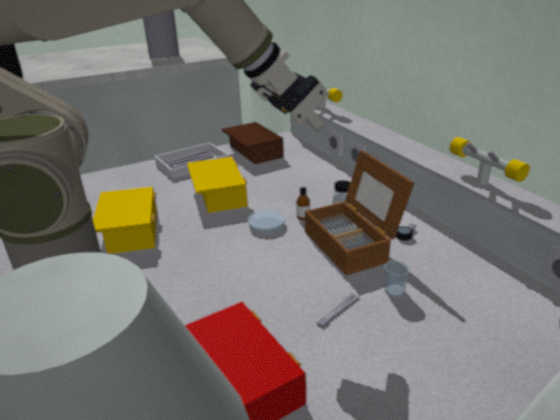

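Call:
send_rows([
  {"wx": 0,"wy": 0,"wz": 0.01,"dx": 3.5,"dy": 0,"dz": 0,"fingers": 255},
  {"wx": 0,"wy": 0,"wz": 0.01,"dx": 3.5,"dy": 0,"dz": 0,"fingers": 255},
])

```text
t: 1.9
tool_pos: [0.5979, -0.0331, 0.2845]
orientation: [0.081, 2.456, -0.047]
force: [-0.7, 0.0, 1.1]
opening: 0.0004
```

Run:
```python
from h import *
st()
```

```text
t 1.9 q [-0.183 -0.649  2.122  0.073  0.987 -1.707] pos [ 0.5979 -0.0331  0.2845] z [ 0.63  -0.055 -0.775] y [ 0.07   0.997 -0.013] pitch 50.8 F [-0.67  0.04  1.13] op 0.0004
```

Call:
send_rows([
  {"wx": 0,"wy": 0,"wz": 0,"dx": 3.5,"dy": 0,"dz": 0,"fingers": 255},
  {"wx": 0,"wy": 0,"wz": 0,"dx": 3.5,"dy": 0,"dz": 0,"fingers": 255},
  {"wx": 0,"wy": 0,"wz": 0,"dx": 3.5,"dy": 0,"dz": 0,"fingers": 255},
  {"wx": 0,"wy": 0,"wz": 0,"dx": 0,"dy": 0,"dz": 0,"fingers": 255},
])

```text
t: 2.23
tool_pos: [0.7096, -0.0289, 0.2832]
orientation: [0.078, 2.461, -0.044]
force: [0.6, 0.3, -1.0]
opening: 0.0004
```

Run:
```python
from h import *
st(); snap("side","pics/s2.png"); snap("top","pics/t2.png")
```

```text
t 2.2333 q [-0.131 -0.288  1.869  0.04   0.882 -1.653] pos [ 0.7096 -0.0289  0.2832] z [ 0.626 -0.052 -0.778] y [ 0.067  0.998 -0.012] pitch 51.1 F [ 0.58  0.32 -1.01] op 0.0004
```

View pics/s2.png

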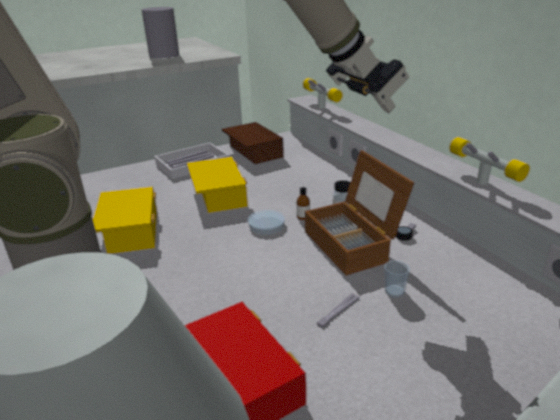

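```bash
cat > k.py <<'E'
import numpy as np
from scipy.optimize import least_squares
D=[((.131086,1.489197,1.523),(.16893,.57511,.18168)),((-.889,2.26,1.093),(.5318,-.0339,.279)),((-.649,2.122,.987),(.5979,-.0331,.2845)),((-.288,1.869,.882),(.7096,-.0289,.2832))]
def fk(L,q):
    a1,h,a2,a3,l,o=L; s1=q[0];s2=s1+q[1];s3=s2+q[2]
    return np.array([a1+a2*np.sin(s1)+a3*np.sin(s2)+o*np.cos(s2)+l*np.sin(s3),h+a2*np.cos(s1)+a3*np.cos(s2)-o*np.sin(s2)+l*np.cos(s3)])
f=lambda L:np.concatenate([fk(L,q)-[np.hypot(p[0],p[1]),p[2]] for q,p in D]+[0.01*(np.array(L)-[.05,.33,.4,.4,.28,0])])
L=least_squares(f,[.05,.33,.4,.4,.28,0]).x
def ik(r,z,p):
    s3=np.pi/2+p
    g=lambda q:np.r_[fk(L,[q[0],q[1],s3-q[0]-q[1]])-[r,z]]
    s=least_squares(g,[-.3,2.0]);q=s.x
    return np.r_[q,s3-q.sum(),s.cost]
if __name__=="__main__":
    print(L,f(L)[:8].round(4))
    for p in(30,40,50,60,70):
        for r,z in((.507,.04),(.53,.08),(.57,.152),(.6,.22),(.65,.2),(.71,.175),(.4,.1)): print(p,r,z,ik(r,z,np.radians(p)).round(3))
E
python3 k.py
```

```text
[0.00518009 0.32333207 0.36474757 0.550976   0.41181839 0.06390606] [-0.0001  0.0004 -0.      0.0001 -0.     -0.0002  0.0002 -0.0003]
30 0.507 0.04 [-1.081  3.026  0.149  0.   ]
30 0.53 0.08 [-1.352  3.026  0.42   0.   ]
30 0.57 0.152 [-1.171  2.821  0.444  0.   ]
30 0.6 0.22 [-1.01   2.631  0.474  0.   ]
30 0.65 0.2 [-0.677  2.505  0.267  0.   ]
30 0.71 0.175 [-0.36   2.352  0.102  0.   ]
30 0.4 0.1 [-1.142  3.026  0.211  0.011]
40 0.507 0.04 [-1.471  3.026  0.714  0.   ]
40 0.53 0.08 [-1.116  2.824  0.561  0.   ]
40 0.57 0.152 [-0.922  2.608  0.582  0.   ]
40 0.6 0.22 [-0.828  2.438  0.659  0.   ]
40 0.65 0.2 [-0.583  2.337  0.515  0.   ]
40 0.71 0.175 [-0.322  2.204  0.387  0.   ]
40 0.4 0.1 [-2.051  3.026  1.294  0.005]
50 0.507 0.04 [-0.872  2.701  0.614  0.   ]
50 0.53 0.08 [-0.814  2.596  0.661  0.   ]
50 0.57 0.152 [-0.713  2.408  0.749  0.   ]
50 0.6 0.22 [-0.643  2.243  0.844  0.   ]
50 0.65 0.2 [-0.446  2.151  0.739  0.   ]
50 0.71 0.175 [-0.226  2.027  0.642  0.   ]
50 0.4 0.1 [-2.187  3.026  1.604  0.   ]
60 0.507 0.04 [-0.619  2.49   0.747  0.   ]
60 0.53 0.08 [-0.587  2.393  0.812  0.   ]
60 0.57 0.152 [-0.516  2.211  0.922  0.   ]
60 0.6 0.22 [-0.457  2.046  1.029  0.   ]
60 0.65 0.2 [-0.287  1.954  0.951  0.   ]
60 0.71 0.175 [-0.093  1.831  0.88   0.   ]
60 0.4 0.1 [-1.416  2.732  1.302  0.   ]
70 0.507 0.04 [-0.402  2.289  0.906  0.   ]
70 0.53 0.08 [-0.38   2.195  0.978  0.   ]
70 0.57 0.152 [-0.321  2.014  1.1    0.   ]
70 0.6 0.22 [-0.268  1.846  1.214  0.   ]
70 0.65 0.2 [-0.115  1.749  1.158  0.   ]
70 0.71 0.175 [0.065 1.618 1.109 0.   ]
70 0.4 0.1 [-0.96   2.498  1.255  0.   ]
```

Call:
send_rows([
  {"wx": 0.008,"wy": 0.122,"wz": 0,"dx": 0.8,"dy": -0.2,"dz": -1.5,"fingers": 255},
  {"wx": 0.008,"wy": 0.122,"wz": 0,"dx": 0.6,"dy": -0.2,"dz": -2,"fingers": 255},
  {"wx": 0,"wy": 0,"wz": 0,"dx": 0,"dy": 0,"dz": -2.5,"fingers": 255},
  {"wx": 0,"wy": 0,"wz": 0,"dx": 0,"dy": 0,"dz": -1.5,"fingers": 255},
  {"wx": 0,"wy": 0,"wz": 0,"dx": 0,"dy": 0,"dz": 0,"fingers": 255},
])

```text
t: 2.75
tool_pos: [0.7079, -0.0276, 0.2035]
orientation: [0.078, 2.719, -0.033]
force: [-0.2, 0.1, -0.2]
opening: 0.0004
```

Run:
```python
from h import *
st(); a=snap("side","pics/s3.png"); a=cv2.imread("pics/s3.png")[60:270,280:500]; cv2.imwrite("pics/s3z.png",cv2.resize(a,None,fx=2.8,fy=2.8,interpolation=cv2.INTER_CUBIC))
```

```text
t 2.75 q [-0.119 -0.026  1.679  0.016  1.068 -1.637] pos [ 0.7079 -0.0276  0.2035] z [ 0.408 -0.035 -0.912] y [ 0.06   0.998 -0.011] pitch 65.8 F [-0.19  0.06 -0.22] op 0.0004
```

View pics/s3z.png

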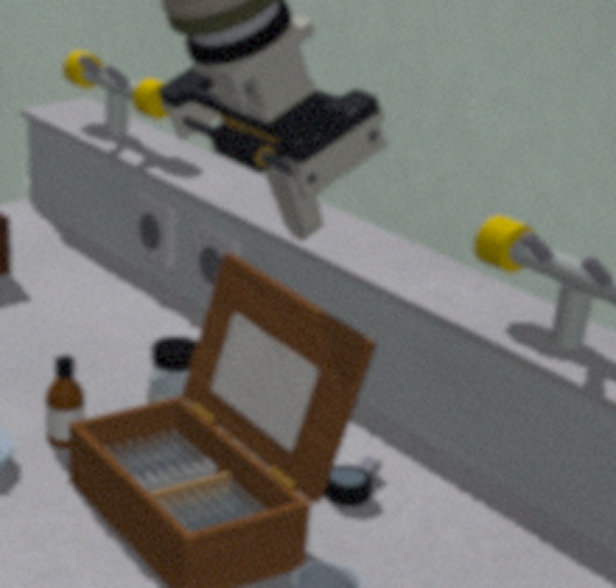

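The fingertip (about (300,235) in the zoom) is above and just behind the lid's top edge. I'll move back about 16 mm before going down.

Call:
send_rows([
  {"wx": 0,"wy": 0,"wz": 0,"dx": 1.8,"dy": -0.3,"dz": 0,"fingers": 255},
  {"wx": 0,"wy": 0,"wz": 0,"dx": 0.2,"dy": 0,"dz": -1.5,"fingers": 255},
  {"wx": 0,"wy": 0,"wz": 0,"dx": 0.1,"dy": 0,"dz": -2,"fingers": 255},
  {"wx": 0,"wy": 0,"wz": 0,"dx": 0,"dy": 0,"dz": 0,"fingers": 255},
])

```text
t: 3.13
tool_pos: [0.7302, -0.0298, 0.184]
orientation: [0.077, 2.698, -0.035]
force: [-0.9, -0.0, -1.4]
opening: 0.0005
```

Run:
```python
from h import *
st(); a=snap("side","pics/s4.png"); a=cv2.imread("pics/s4.png")[60:270,280:500]; cv2.imwrite("pics/s4z.png",cv2.resize(a,None,fx=2.8,fy=2.8,interpolation=cv2.INTER_CUBIC))
```

```text
t 3.1333 q [-0.119  0.027  1.668  0.017  1.004 -1.639] pos [ 0.7302 -0.0298  0.184 ] z [ 0.427 -0.037 -0.903] y [ 0.06   0.998 -0.012] pitch 64.6 F [-0.91 -0.03 -1.35] op 0.0005
```

View pics/s4z.png

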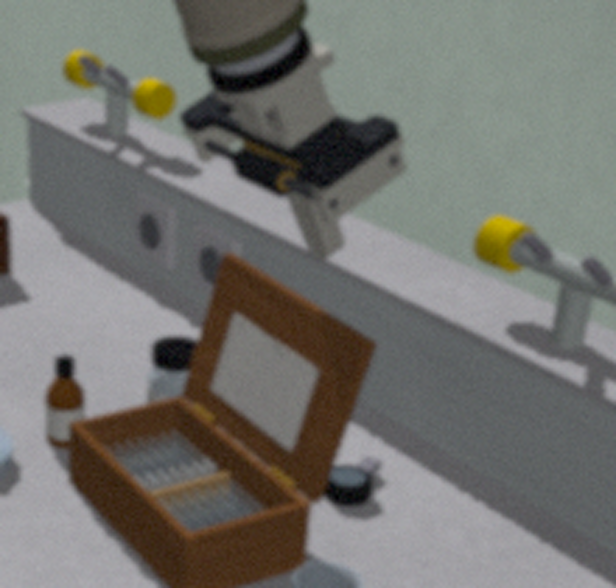

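Run:
```python
from h import *
u=proj("side",np.array([.7302,-.0298,.184])); print((u-[280,60])*2.8)
u=proj("side",np.array([.685,-.032,.187])); print((u-[280,60])*2.8)
```

```text
[341.61653236 281.10531758]
[299.24871053 290.43879933]
```

Call:
send_rows([
  {"wx": 0,"wy": 0,"wz": 0,"dx": 0,"dy": 0,"dz": -1.5,"fingers": 255},
  {"wx": 0,"wy": 0,"wz": 0,"dx": -1,"dy": 0,"dz": -0.5,"fingers": 255},
  {"wx": 0,"wy": 0,"wz": 0,"dx": 0,"dy": 0,"dz": 0,"fingers": 255},
])

```text
t: 3.43
tool_pos: [0.7232, -0.0298, 0.1789]
orientation: [0.076, 2.68, -0.037]
force: [-0.7, 0.1, 0.2]
opening: 0.0009
```

Run:
```python
from h import *
st()
```

```text
t 3.4333 q [-0.121 -0.004  1.715  0.018  0.971 -1.642] pos [ 0.7232 -0.0298  0.1789] z [ 0.443 -0.038 -0.896] y [ 0.059  0.998 -0.013] pitch 63.6 F [-0.72  0.1   0.22] op 0.0009
```

Run:
```python
from h import *
s=st(); snap("side","pics/s5.png"); s=st();snap("top","pics/t5.png")
for n in("side","top"): print(n,proj(n,s["tool_pos"]))
print((proj("side",np.array([.7079,-.0276,.2035]))-[280,60])*2.8)
a=cv2.imread("pics/s5.png")[90:200,350:460]; b=cv2.imread("pics/t5.png")[60:170,270:380]
cv2.imwrite("pics/c5.png",cv2.resize(np.hstack([a,b]),None,fx=3.6,fy=3.6,interpolation=cv2.INTER_CUBIC))
```

```text
t 3.4333 q [-0.121 -0.004  1.715  0.018  0.971 -1.642] pos [ 0.7232 -0.0298  0.1789] z [ 0.443 -0.038 -0.896] y [ 0.059  0.998 -0.013] pitch 63.6 F [-0.72  0.1   0.22] op 0.0009
t 3.4833 q [-0.121 -0.004  1.713  0.018  0.971 -1.642] pos [ 0.7242 -0.0299  0.18  ] z [ 0.444 -0.039 -0.895] y [ 0.06   0.998 -0.013] pitch 63.5 F [ 0.91 -0.24  0.79] op -0.0001
side [399.78710201 162.59014539]
top [332.72192005  87.29098179]
[320.21929541 263.35003626]
```

View pics/c5.png

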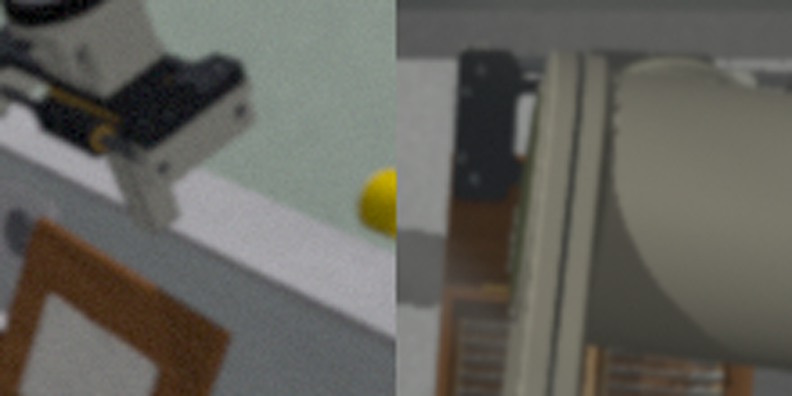

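Run:
```python
from h import *
s=st(); snap("wrist","pics/w5.png"); print(robot.camera_info("wrist"))
R=Ro.from_rotvec(s["orientation"]).as_matrix()
for k in(0,.02,.04,.084): print(k,(proj("side",s["tool_pos"]-k*R[:,2])-[350,90])*3.6)
a=cv2.imread("pics/s5.png")[120:180,370:430].astype(float)
a=np.clip((a-60)*2.2,0,255).astype(np.uint8)
cv2.imwrite("pics/c5b.png",cv2.resize(a,None,fx=8,fy=8,interpolation=cv2.INTER_NEAREST))
```

```text
t 3.5333 q [-0.121 -0.003  1.712  0.018  0.97  -1.642] pos [ 0.7248 -0.0299  0.1802] z [ 0.445 -0.039 -0.895] y [ 0.06   0.998 -0.013] pitch 63.5 F [ 0.68 -0.46 -0.08] op 0.0004
{'intrinsics': array([[301.31889549,   0.        , 276.30844232],
       [  0.        , 301.31889549, 217.76907935],
       [  0.        ,   0.        ,   1.        ]]), 'tool_from_camera': array([[ 9.63574237e-04,  9.55496852e-01,  2.94999726e-01,
         8.30365986e-02],
       [ 9.99999369e-01, -7.50283283e-04, -8.36205233e-04,
        -8.42972238e-04],
       [-5.77658104e-04,  2.95000345e-01, -9.55496971e-01,
        -2.00598138e-01],
       [ 0.00000000e+00,  0.00000000e+00,  0.00000000e+00,
         1.00000000e+00]])}
0 [180.00452918 260.9258907 ]
0.02 [170.65499695 236.93918448]
0.04 [161.09564329 212.41417057]
0.084 [139.29080536 156.47273642]
```

View pics/c5b.png

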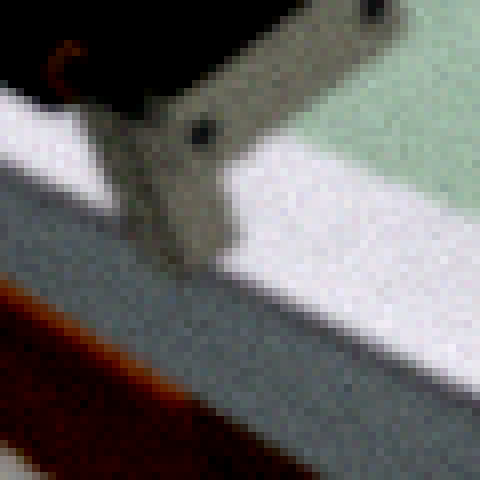

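View pics/w5.png

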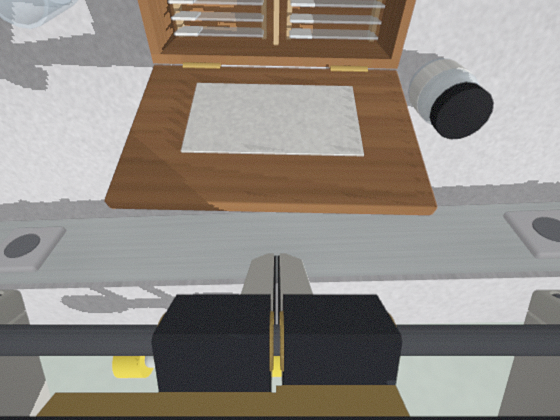

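Run:
```python
from h import *
i=robot.camera_info("wrist"); M=np.linalg.inv(i["tool_from_camera"]);K=i["intrinsics"]
for k in(0,.01,.02,.03,.04):
  for xx in(-.0075,0,.0075):
    c=M@[xx,0,-k,1]; q=K@[c[0],-c[1],-c[2]]; print(k,xx,(q[:2]/q[2]).round(1))
# lid corner in tool
s=robot.read_state();R=Ro.from_rotvec(s["orientation"]).as_matrix()
for th in (1.85,):
  H=np.array([.638,-.029,.06]);e=np.array([.998,-.065,0]);y=np.array([.065,.998,0])
  for sy in(-.1,.1):
    P=H+e*(-.135*np.cos(th)+.01*np.sin(th))+y*sy+[0,0,.135*np.sin(th)+.01*np.cos(th)]
    c=M@np.r_[R.T@(P-s["tool_pos"]),1]; q=K@[c[0],-c[1],-c[2]]; print("lidcorner",sy,(q[:2]/q[2]).round(1))
```

```text
0 -0.0075 [277.2 255.5]
0 0 [277.2 245.9]
0 0.0075 [277.2 236.1]
0.01 -0.0075 [277.2 261.5]
0.01 0 [277.3 251.5]
0.01 0.0075 [277.3 241.3]
0.02 -0.0075 [277.3 268. ]
0.02 0 [277.3 257.6]
0.02 0.0075 [277.3 247. ]
0.03 -0.0075 [277.4 275.2]
0.03 0 [277.4 264.4]
0.03 0.0075 [277.4 253.3]
0.04 -0.0075 [277.4 283.2]
0.04 0 [277.4 271.9]
0.04 0.0075 [277.5 260.3]
lidcorner -0.1 [106.2 209.2]
lidcorner 0.1 [434.8 213.7]
```

The wrist view confirms my lid model: the predicted top corners are (106,209) and (435,214), and they appear at (106,205) and (436,213). Both the side and wrist views put the visible fingertips about 25 mm short of the reported TCP, so I'll plan for extra overlap and check it by contact.

Call:
send_rows([
  {"wx": 0,"wy": 0.02,"wz": 0,"dx": 1.0,"dy": 0,"dz": -1.0,"fingers": 255},
  {"wx": 0,"wy": 0.01,"wz": 0,"dx": 0.5,"dy": 0,"dz": -2,"fingers": 255},
  {"wx": 0,"wy": 0,"wz": 0,"dx": 0,"dy": 0,"dz": -1.0,"fingers": 255},
  {"wx": 0,"wy": 0,"wz": 0,"dx": 0,"dy": 0,"dz": 0,"fingers": 255},
  {"wx": 0,"wy": 0,"wz": 0,"dx": 0,"dy": 0,"dz": 0,"fingers": 255},
])

```text
t: 4.0
tool_pos: [0.7442, -0.0303, 0.1477]
orientation: [0.075, 2.698, -0.039]
force: [0.5, -0.5, 0.2]
opening: 0.0009
```

Run:
```python
from h import *
from k import ik
s=st(); snap("side","pics/s6.png"); s=st();snap("wrist","pics/w6.png")
a=cv2.imread("pics/s6.png")[60:270,280:500]; cv2.imwrite("pics/s6z.png",cv2.resize(a,None,fx=2.8,fy=2.8,interpolation=cv2.INTER_CUBIC))
R=Ro.from_rotvec(s["orientation"]).as_matrix()
for k in(0,.025): print(k,(proj("side",s["tool_pos"]-k*R[:,2])-[280,60])*2.8)
print(ik(.516,.02,np.radians(65)),ik(.516,.02,np.radians(60)))
```

```text
t 4.0 q [-0.115  0.091  1.668  0.012  0.939 -1.634] pos [ 0.7442 -0.0303  0.1477] z [ 0.427 -0.04  -0.904] y [ 0.059  0.998 -0.016] pitch 64.6 F [ 0.49 -0.52  0.22] op 0.0009
t 4.05 q [-0.115  0.091  1.669  0.012  0.939 -1.634] pos [ 0.744  -0.0303  0.1477] z [ 0.427 -0.04  -0.904] y [ 0.059  0.998 -0.016] pitch 64.6 F [-0.59 -0.35  0.75] op 0.0002
0 [350.92561091 318.45610028]
0.025 [342.65381078 295.62507878]
[-4.31011168e-01  2.37724601e+00  7.59025496e-01  1.22450641e-27] [-5.29596822e-01  2.47579282e+00  6.71797881e-01  8.89729139e-29]
```

View pics/s6z.png

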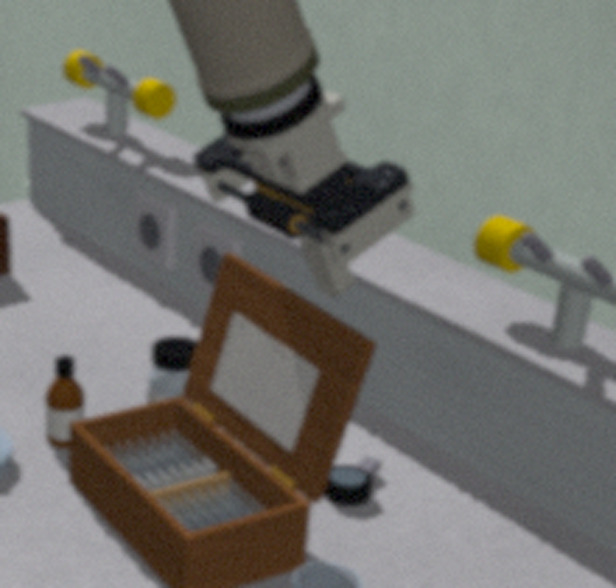

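View pics/w6.png

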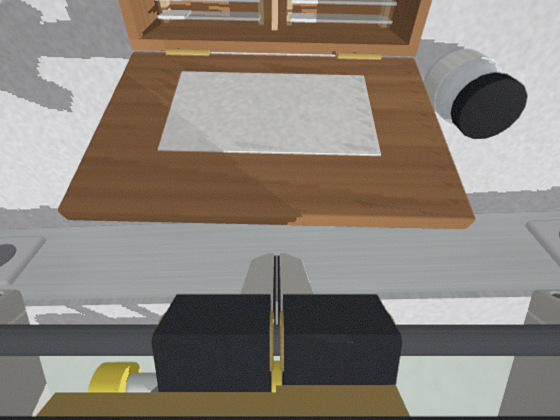

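Call:
send_rows([
  {"wx": 0,"wy": 0,"wz": 0,"dx": -1.0,"dy": 0,"dz": 0,"fingers": 255},
  {"wx": 0,"wy": 0,"wz": 0,"dx": -1.0,"dy": 0,"dz": 0,"fingers": 255},
  {"wx": 0,"wy": 0,"wz": 0,"dx": -1.0,"dy": 0,"dz": 0,"fingers": 255},
  {"wx": 0,"wy": 0,"wz": 0,"dx": -1.0,"dy": 0,"dz": 0,"fingers": 255},
  {"wx": 0,"wy": 0,"wz": 0,"dx": -1.0,"dy": 0,"dz": 0,"fingers": 255},
  {"wx": 0,"wy": 0,"wz": 0,"dx": -0.6,"dy": 0,"dz": 0,"fingers": 255},
  {"wx": 0,"wy": 0,"wz": 0,"dx": 0,"dy": 0,"dz": 0,"fingers": 255},
])

```text
t: 4.68
tool_pos: [0.6899, -0.0304, 0.1585]
orientation: [0.075, 2.683, -0.04]
force: [0.5, -0.1, -0.5]
opening: 0.0006
```

Run:
```python
from h import *
s=st(); snap("side","pics/s7.png"); s=st();snap("wrist","pics/w7.png")
a=cv2.imread("pics/s7.png")[60:270,280:500]; cv2.imwrite("pics/s7z.png",cv2.resize(a,None,fx=2.8,fy=2.8,interpolation=cv2.INTER_CUBIC))
R=Ro.from_rotvec(s["orientation"]).as_matrix()
i=robot.camera_info("wrist"); M=np.linalg.inv(i["tool_from_camera"]);K=i["intrinsics"]
H=np.array([.638,-.029,.06]);e=np.array([.998,-.065,0]);y=np.array([.065,.998,0])
for th in(1.85,1.75,1.65,1.55,1.45):
  for sy in(-.1,.1):
    P=H+e*(-.135*np.cos(th)+.01*np.sin(th))+y*sy+[0,0,.135*np.sin(th)+.01*np.cos(th)]
    c=M@np.r_[R.T@(P-s["tool_pos"]),1]; q=K@[c[0],-c[1],-c[2]]; print(th,sy,(q[:2]/q[2]).round(1),((proj("side",P)-[280,60])*2.8).round())
```

```text
t 4.6833 q [-0.128 -0.078  1.823  0.02   0.939 -1.651] pos [ 0.6899 -0.0304  0.1585] z [ 0.44  -0.04  -0.897] y [ 0.06   0.998 -0.016] pitch 63.8 F [ 0.5  -0.08 -0.52] op 0.0006
t 4.7333 q [-0.128 -0.077  1.822  0.02   0.939 -1.65 ] pos [ 0.6904 -0.0304  0.1588] z [ 0.441 -0.041 -0.897] y [ 0.06   0.998 -0.016] pitch 63.7 F [ 1.6  -0.76  0.12] op 0.0009
1.85 -0.1 [117.1 270.8] [379. 339.]
1.85 0.1 [431.2 276.1] [230. 249.]
1.75 -0.1 [106.7 263.3] [365. 337.]
1.75 0.1 [441.4 268.9] [218. 247.]
1.65 -0.1 [ 95.7 252.5] [350. 338.]
1.65 0.1 [452.4 258.3] [204. 247.]
1.55 -0.1 [ 84.2 238.1] [335. 340.]
1.55 0.1 [463.9 244.2] [191. 248.]
1.45 -0.1 [ 72.4 219.6] [320. 343.]
1.45 0.1 [475.9 225.9] [177. 251.]
```

View pics/s7z.png

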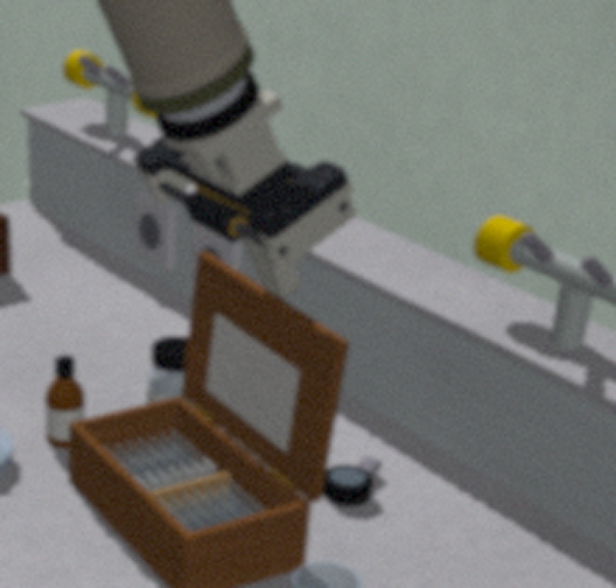

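View pics/w7.png

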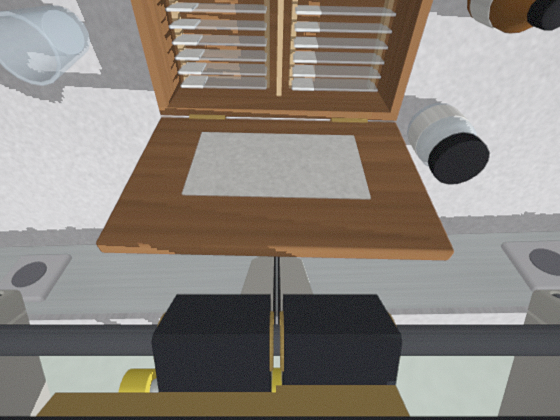

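Contact is confirmed and the lid now stands at about 1.65 rad: the wrist view shows its corners at (97,248) and (453,256). The clock stands still between calls, so I can go step by step. Next I'll push it past upright.

Call:
send_rows([
  {"wx": 0,"wy": 0.01,"wz": 0,"dx": -1.4,"dy": 0,"dz": -0.6,"fingers": 255},
  {"wx": 0,"wy": 0.01,"wz": 0,"dx": -1.4,"dy": 0,"dz": -0.5,"fingers": 255},
])

```text
t: 4.95
tool_pos: [0.666, -0.0308, 0.1509]
orientation: [0.075, 2.697, -0.041]
force: [0.9, 0.5, 0.8]
opening: 0.0003
```

```bash
cat >> h.py <<'E'
H=np.array([.638,-.029,.06]);e=np.array([.998,-.065,0]);yb=np.array([.065,.998,0])
def lid(s,ths,n=""):
    R=Ro.from_rotvec(s["orientation"]).as_matrix(); i=robot.camera_info("wrist"); M=np.linalg.inv(i["tool_from_camera"]);K=i["intrinsics"]
    for th in ths:
      o=[]
      for sy in(-.1,.1):
       for w in(0,.01):
        P=H+e*(-.135*np.cos(th)+w*np.sin(th))+yb*sy+[0,0,.135*np.sin(th)+w*np.cos(th)]
        c=M@np.r_[R.T@(P-s["tool_pos"]),1]; q=K@[c[0],-c[1],-c[2]]; o+=list((q[:2]/q[2]).round()) if n=="wrist" else list(proj("side",P).round(1))
      print(th,"R_in,R_out,L_in,L_out",o)
E
python3 - <<'E'
from h import *
s=st();snap("wrist","pics/w8.png");lid(s,(1.5,1.45,1.4,1.35),"wrist")
E
```

```text
t 4.95 q [-0.133 -0.127  1.878  0.02   0.946 -1.656] pos [ 0.666  -0.0308  0.1509] z [ 0.428 -0.041 -0.903] y [ 0.06   0.998 -0.017] pitch 64.5 F [0.85 0.51 0.77] op 0.0003
1.5 R_in,R_out,L_in,L_out [np.float64(87.0), np.float64(257.0), np.float64(94.0), np.float64(269.0), np.float64(468.0), np.float64(263.0), np.float64(460.0), np.float64(276.0)]
1.45 R_in,R_out,L_in,L_out [np.float64(83.0), np.float64(247.0), np.float64(89.0), np.float64(261.0), np.float64(473.0), np.float64(254.0), np.float64(466.0), np.float64(268.0)]
1.4 R_in,R_out,L_in,L_out [np.float64(78.0), np.float64(237.0), np.float64(85.0), np.float64(252.0), np.float64(478.0), np.float64(244.0), np.float64(471.0), np.float64(259.0)]
1.35 R_in,R_out,L_in,L_out [np.float64(73.0), np.float64(225.0), np.float64(80.0), np.float64(242.0), np.float64(483.0), np.float64(232.0), np.float64(476.0), np.float64(249.0)]
```

View pics/w8.png

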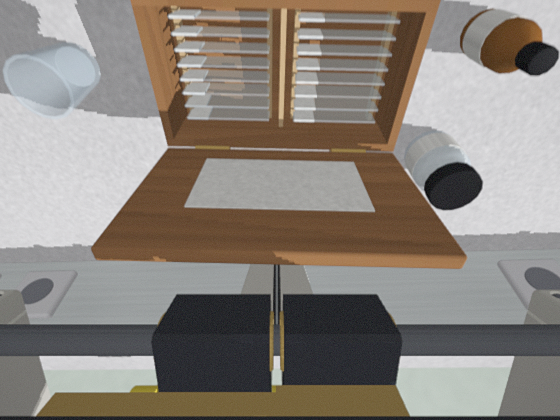

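Call:
send_rows([
  {"wx": 0,"wy": 0,"wz": 0,"dx": -0.8,"dy": 0,"dz": -0.2,"fingers": 255},
])

```text
t: 5.08
tool_pos: [0.6568, -0.0308, 0.1481]
orientation: [0.075, 2.699, -0.041]
force: [0.7, -0.2, 1.1]
opening: 0.0006
```

Run:
```python
from h import *
s=st();snap("wrist","pics/w9.png");lid(s,(1.5,1.45,1.4,1.35),"wrist")
```

```text
t 5.0833 q [-0.136 -0.149  1.903  0.021  0.946 -1.659] pos [ 0.6568 -0.0308  0.1481] z [ 0.426 -0.041 -0.904] y [ 0.06   0.998 -0.017] pitch 64.6 F [ 0.66 -0.21  1.14] op 0.0006
1.5 R_in,R_out,L_in,L_out [np.float64(93.0), np.float64(271.0), np.float64(100.0), np.float64(283.0), np.float64(464.0), np.float64(278.0), np.float64(457.0), np.float64(290.0)]
1.45 R_in,R_out,L_in,L_out [np.float64(89.0), np.float64(262.0), np.float64(95.0), np.float64(276.0), np.float64(469.0), np.float64(269.0), np.float64(462.0), np.float64(282.0)]
1.4 R_in,R_out,L_in,L_out [np.float64(84.0), np.float64(253.0), np.float64(90.0), np.float64(267.0), np.float64(473.0), np.float64(259.0), np.float64(467.0), np.float64(274.0)]
1.35 R_in,R_out,L_in,L_out [np.float64(80.0), np.float64(242.0), np.float64(86.0), np.float64(258.0), np.float64(478.0), np.float64(249.0), np.float64(472.0), np.float64(265.0)]
```

View pics/w9.png

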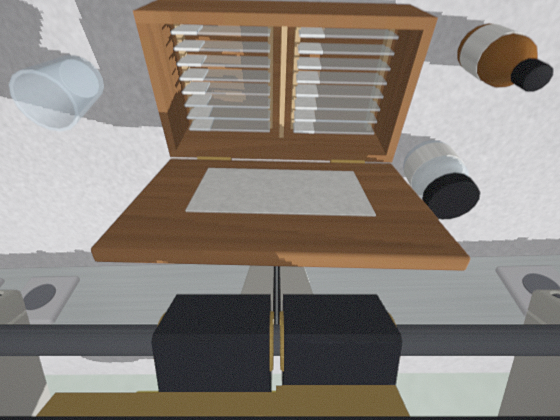

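Call:
send_rows([
  {"wx": 0,"wy": 0,"wz": 0,"dx": 0.2,"dy": 0,"dz": 4.1,"fingers": 255},
  {"wx": 0,"wy": 0,"wz": 0,"dx": -2.5,"dy": 0,"dz": 2.2,"fingers": 255},
  {"wx": 0,"wy": 0,"wz": 0,"dx": -4.1,"dy": 0,"dz": -0.3,"fingers": 255},
  {"wx": 0,"wy": 0,"wz": 0,"dx": -1.6,"dy": 0,"dz": -2.5,"fingers": 255},
])

```text
t: 5.47
tool_pos: [0.5771, -0.0312, 0.1865]
orientation: [0.075, 2.699, -0.042]
force: [0.1, -0.9, -0.3]
opening: 0.0001
```

Run:
```python
from h import *
s=st()
```

```text
t 5.4667 q [-0.163 -0.421  2.052  0.032  1.069 -1.688] pos [ 0.5771 -0.0312  0.1865] z [ 0.426 -0.042 -0.904] y [ 0.059  0.998 -0.018] pitch 64.6 F [ 0.05 -0.92 -0.27] op 0.0001
```

Call:
send_rows([
  {"wx": 0,"wy": 0,"wz": 0,"dx": -0.2,"dy": 0.1,"dz": -3.3,"fingers": 255},
  {"wx": 0,"wy": 0,"wz": 0,"dx": 0,"dy": 0.1,"dz": -2.6,"fingers": 255},
])

```text
t: 5.63
tool_pos: [0.5767, -0.0299, 0.132]
orientation: [0.075, 2.689, -0.044]
force: [0.9, 0.5, -0.6]
opening: 0.0005
```

Run:
```python
from h import *
s=st();snap("side","pics/s10.png");lid(s,(1.3,1.2,1.1,1.0,.9))
a=cv2.imread("pics/s10.png")[60:270,280:500]; cv2.imwrite("pics/s10z.png",cv2.resize(a,None,fx=2.8,fy=2.8,interpolation=cv2.INTER_CUBIC))
```

```text
t 5.6333 q [-0.16  -0.392  2.135  0.032  0.947 -1.688] pos [ 0.5767 -0.0299  0.132 ] z [ 0.435 -0.043 -0.899] y [ 0.06   0.998 -0.019] pitch 64.1 F [ 0.91  0.51 -0.58] op 0.0005
1.3 R_in,R_out,L_in,L_out [np.float64(381.5), np.float64(188.0), np.float64(385.6), np.float64(185.8), np.float64(331.9), np.float64(154.0), np.float64(335.6), np.float64(152.2)]
1.2 R_in,R_out,L_in,L_out [np.float64(375.9), np.float64(191.2), np.float64(380.0), np.float64(188.6), np.float64(327.1), np.float64(156.8), np.float64(330.6), np.float64(154.6)]
1.1 R_in,R_out,L_in,L_out [np.float64(370.5), np.float64(195.0), np.float64(374.5), np.float64(192.0), np.float64(322.3), np.float64(160.0), np.float64(325.8), np.float64(157.4)]
1.0 R_in,R_out,L_in,L_out [np.float64(365.3), np.float64(199.3), np.float64(369.1), np.float64(196.0), np.float64(317.9), np.float64(163.6), np.float64(321.1), np.float64(160.7)]
0.9 R_in,R_out,L_in,L_out [np.float64(360.4), np.float64(204.0), np.float64(363.9), np.float64(200.4), np.float64(313.6), np.float64(167.6), np.float64(316.6), np.float64(164.5)]
```

View pics/s10z.png

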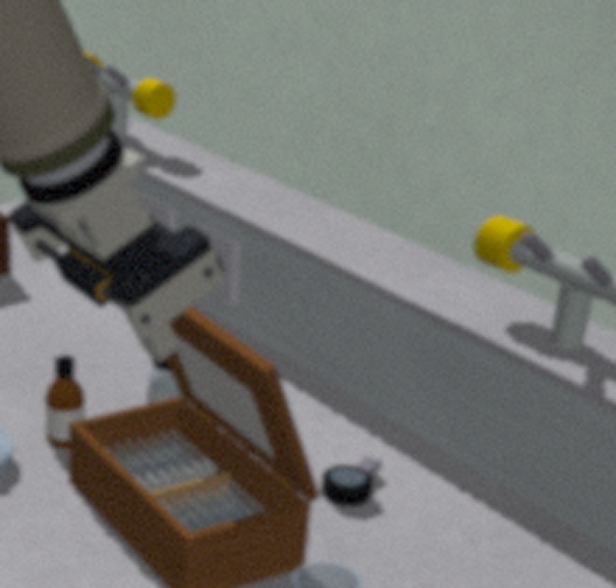

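The right lid corner at (377,191) puts the lid near 1.15 rad, with the finger in front of it and under its free edge. I'll hold here and let the lid settle onto it.

Call:
send_rows([
  {"wx": 0,"wy": 0,"wz": 0,"dx": 0,"dy": 0,"dz": 0,"fingers": 255},
  {"wx": 0,"wy": 0,"wz": 0,"dx": 0,"dy": 0,"dz": 0,"fingers": 255},
  {"wx": 0,"wy": 0,"wz": 0,"dx": 0,"dy": 0,"dz": 0,"fingers": 255},
  {"wx": 0,"wy": 0,"wz": 0,"dx": 0,"dy": 0,"dz": 0,"fingers": 255},
  {"wx": 0,"wy": 0,"wz": 0,"dx": 0,"dy": 0,"dz": 0,"fingers": 255},
  {"wx": 0,"wy": 0,"wz": 0,"dx": 0,"dy": 0,"dz": 0,"fingers": 255},
])

```text
t: 6.18
tool_pos: [0.5758, -0.0295, 0.1285]
orientation: [0.075, 2.697, -0.043]
force: [-0.8, 0.0, -0.7]
opening: 0.0003
```

Run:
```python
from h import *
s=st();snap("side","pics/s11.png")
a=cv2.imread("pics/s11.png")[60:270,280:500]; cv2.imwrite("pics/s11z.png",cv2.resize(a,None,fx=2.8,fy=2.8,interpolation=cv2.INTER_CUBIC))
```

```text
t 6.1833 q [-0.159 -0.383  2.132  0.032  0.95  -1.687] pos [ 0.5758 -0.0295  0.1285] z [ 0.428 -0.042 -0.903] y [ 0.06   0.998 -0.018] pitch 64.6 F [-0.77  0.   -0.71] op 0.0003
```

View pics/s11z.png

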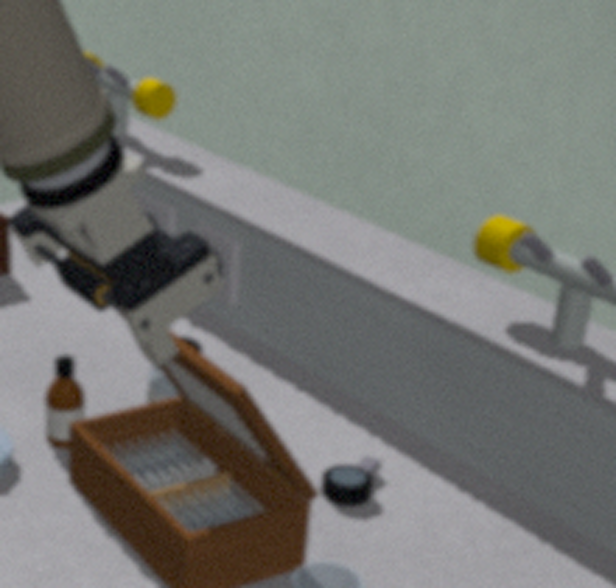

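Call:
send_rows([
  {"wx": 0,"wy": 0,"wz": 0,"dx": 0,"dy": 0,"dz": 0,"fingers": 255},
  {"wx": 0,"wy": 0,"wz": 0,"dx": 0,"dy": 0,"dz": 0,"fingers": 255},
  {"wx": 0,"wy": 0,"wz": 0,"dx": 0,"dy": 0,"dz": 0,"fingers": 255},
])

```text
t: 6.48
tool_pos: [0.5768, -0.0297, 0.1301]
orientation: [0.075, 2.695, -0.043]
force: [-1.6, 0.6, -0.1]
opening: 0.0
```

Run:
```python
from h import *
s=st();snap("side","pics/s12.png")
f=lambda n:cv2.resize(cv2.imread(n)[130:250,320:410],None,fx=4.4,fy=4.4,interpolation=cv2.INTER_CUBIC)
cv2.imwrite("pics/c12.png",np.hstack([f("pics/s11.png"),f("pics/s12.png")]))
lid(s,(1.,.95,.9,.85,.8))
```

```text
t 6.4833 q [-0.159 -0.383  2.13   0.032  0.95  -1.687] pos [ 0.5768 -0.0297  0.1301] z [ 0.43  -0.042 -0.902] y [ 0.06   0.998 -0.018] pitch 64.4 F [-1.62  0.56 -0.14] op 0.0
1.0 R_in,R_out,L_in,L_out [np.float64(365.3), np.float64(199.3), np.float64(369.1), np.float64(196.0), np.float64(317.9), np.float64(163.6), np.float64(321.1), np.float64(160.7)]
0.95 R_in,R_out,L_in,L_out [np.float64(362.8), np.float64(201.6), np.float64(366.4), np.float64(198.1), np.float64(315.7), np.float64(165.6), np.float64(318.8), np.float64(162.6)]
0.9 R_in,R_out,L_in,L_out [np.float64(360.4), np.float64(204.0), np.float64(363.9), np.float64(200.4), np.float64(313.6), np.float64(167.6), np.float64(316.6), np.float64(164.5)]
0.85 R_in,R_out,L_in,L_out [np.float64(358.0), np.float64(206.5), np.float64(361.4), np.float64(202.7), np.float64(311.6), np.float64(169.8), np.float64(314.5), np.float64(166.5)]
0.8 R_in,R_out,L_in,L_out [np.float64(355.8), np.float64(209.1), np.float64(359.0), np.float64(205.2), np.float64(309.7), np.float64(172.0), np.float64(312.5), np.float64(168.6)]
```

View pics/c12.png

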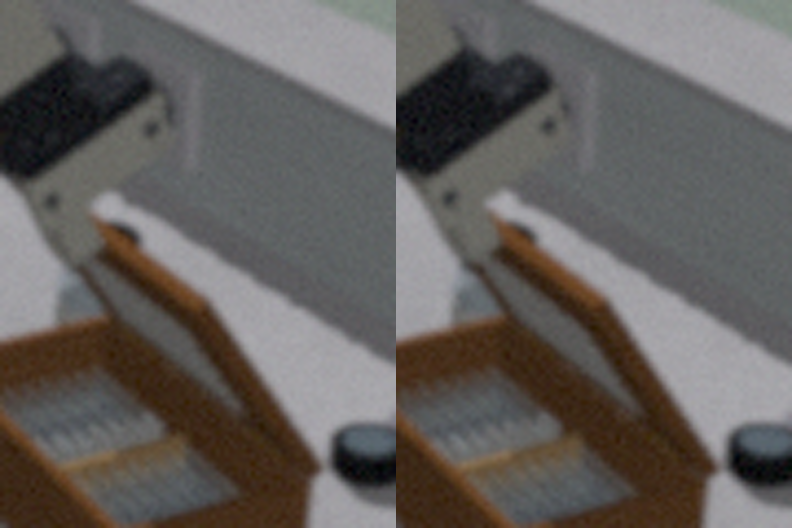

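The lid is at rest: its right corner stays at (367,199) in both pictures, about 0.96 rad. I'll hold a little longer to complete the pause.

Call:
send_rows([
  {"wx": 0,"wy": 0,"wz": 0,"dx": 0,"dy": 0,"dz": 0,"fingers": 255},
  {"wx": 0,"wy": 0,"wz": 0,"dx": 0,"dy": 0,"dz": 0,"fingers": 255},
  {"wx": 0,"wy": 0,"wz": 0,"dx": 0,"dy": 0,"dz": 0,"fingers": 255},
  {"wx": 0,"wy": 0,"wz": 0,"dx": 0,"dy": 0,"dz": 0,"fingers": 255},
  {"wx": 0,"wy": 0,"wz": 0,"dx": 0,"dy": 0,"dz": 0,"fingers": 255},
  {"wx": 0,"wy": 0,"wz": 0,"dx": 0,"dy": 0,"dz": 0,"fingers": 255},
  {"wx": 0,"wy": 0,"wz": 0,"dx": 0,"dy": 0,"dz": 0,"fingers": 255},
  {"wx": 0,"wy": 0,"wz": 0,"dx": 0,"dy": 0,"dz": 0,"fingers": 255},
  {"wx": 0,"wy": 0,"wz": 0,"dx": 0,"dy": 0,"dz": 0,"fingers": 255},
])

```text
t: 7.28
tool_pos: [0.5766, -0.0297, 0.1299]
orientation: [0.075, 2.695, -0.043]
force: [-0.9, 1.0, 0.5]
opening: 0.0003
```

Run:
```python
from h import *
s=st();snap("side","pics/s13.png"); snap("wrist","pics/w13.png")
cv2.imwrite("pics/c13.png",cv2.resize(cv2.imread("pics/s13.png")[130:250,320:410],None,fx=4.4,fy=4.4,interpolation=cv2.INTER_CUBIC))
for th in np.arange(.96,-.01,-.12): print(th.round(2),(H[0]-.135*np.cos(th)+.0164).round(4),(.06+.135*np.sin(th)-.0406).round(4))
```

```text
t 7.2833 q [-0.159 -0.384  2.13   0.032  0.95  -1.687] pos [ 0.5766 -0.0297  0.1299] z [ 0.429 -0.042 -0.902] y [ 0.06   0.998 -0.018] pitch 64.4 F [-0.91  0.98  0.55] op 0.0003
0.96 0.577 0.13
0.84 0.5643 0.1199
0.72 0.5529 0.1084
0.6 0.543 0.0956
0.48 0.5347 0.0817
0.36 0.5281 0.067
0.24 0.5233 0.0515
0.12 0.5204 0.0356
0.0 0.5194 0.0194
```

View pics/c13.png

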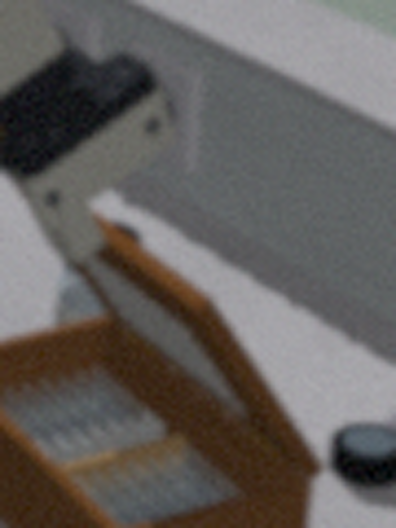

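View pics/w13.png

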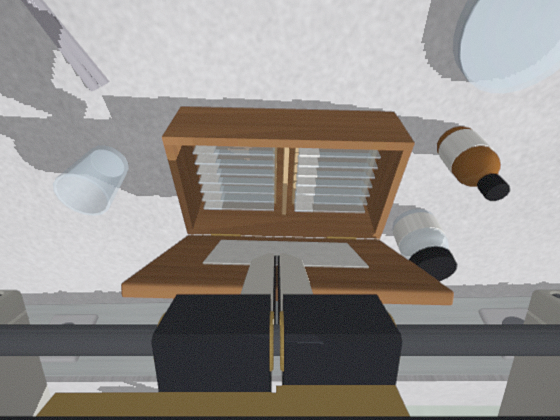

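Call:
send_rows([
  {"wx": 0,"wy": 0,"wz": 0,"dx": -0.3,"dy": 0.02,"dz": -0.26,"fingers": 255},
  {"wx": 0,"wy": 0,"wz": 0,"dx": -0.3,"dy": 0.02,"dz": -0.26,"fingers": 255},
  {"wx": 0,"wy": 0,"wz": 0,"dx": -0.3,"dy": 0.02,"dz": -0.26,"fingers": 255},
  {"wx": 0,"wy": 0,"wz": 0,"dx": -0.3,"dy": 0.02,"dz": -0.28,"fingers": 255},
  {"wx": 0,"wy": 0,"wz": 0,"dx": -0.3,"dy": 0.02,"dz": -0.28,"fingers": 255},
  {"wx": 0,"wy": 0,"wz": 0,"dx": -0.3,"dy": 0.02,"dz": -0.28,"fingers": 255},
  {"wx": 0,"wy": 0,"wz": 0,"dx": -0.3,"dy": 0.02,"dz": -0.3,"fingers": 255},
  {"wx": 0,"wy": 0,"wz": 0,"dx": -0.3,"dy": 0.02,"dz": -0.3,"fingers": 255},
])

```text
t: 8.05
tool_pos: [0.5504, -0.0279, 0.1058]
orientation: [0.075, 2.695, -0.043]
force: [0.3, 0.9, -0.3]
opening: 0.0004
```

Run:
```python
from h import *
s=st();snap("side","pics/s14.png")
cv2.imwrite("pics/c14.png",cv2.resize(cv2.imread("pics/s14.png")[130:250,320:410],None,fx=4.4,fy=4.4,interpolation=cv2.INTER_CUBIC))
lid(s,(.9,.8,.7,.6))
```

```text
t 8.05 q [-0.166 -0.449  2.223  0.036  0.923 -1.696] pos [ 0.5504 -0.0279  0.1058] z [ 0.43  -0.042 -0.902] y [ 0.06   0.998 -0.018] pitch 64.4 F [ 0.29  0.93 -0.31] op 0.0004
0.9 R_in,R_out,L_in,L_out [np.float64(360.4), np.float64(204.0), np.float64(363.9), np.float64(200.4), np.float64(313.6), np.float64(167.6), np.float64(316.6), np.float64(164.5)]
0.8 R_in,R_out,L_in,L_out [np.float64(355.8), np.float64(209.1), np.float64(359.0), np.float64(205.2), np.float64(309.7), np.float64(172.0), np.float64(312.5), np.float64(168.6)]
0.7 R_in,R_out,L_in,L_out [np.float64(351.6), np.float64(214.4), np.float64(354.5), np.float64(210.4), np.float64(306.2), np.float64(176.7), np.float64(308.7), np.float64(173.1)]
0.6 R_in,R_out,L_in,L_out [np.float64(347.8), np.float64(220.1), np.float64(350.4), np.float64(215.8), np.float64(303.1), np.float64(181.6), np.float64(305.2), np.float64(177.9)]
```

View pics/c14.png

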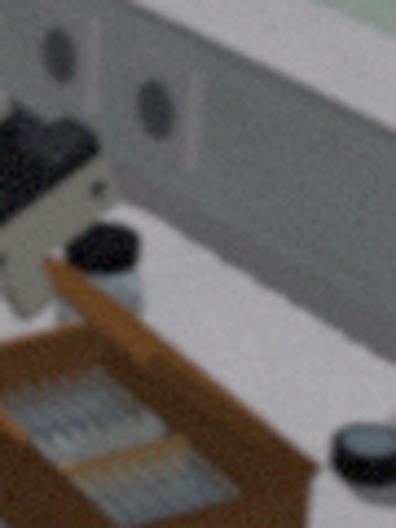

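The lid follows the finger to plan: its right corner at (355,210) means about 0.71 rad. I'll keep lowering.

Call:
send_rows([
  {"wx": 0,"wy": 0,"wz": 0,"dx": -0.24,"dy": 0.02,"dz": -0.3,"fingers": 255},
  {"wx": 0,"wy": 0,"wz": 0,"dx": -0.24,"dy": 0.02,"dz": -0.3,"fingers": 255},
  {"wx": 0,"wy": 0,"wz": 0,"dx": -0.22,"dy": 0.02,"dz": -0.31,"fingers": 255},
  {"wx": 0,"wy": 0,"wz": 0,"dx": -0.22,"dy": 0.02,"dz": -0.31,"fingers": 255},
  {"wx": 0,"wy": 0,"wz": 0,"dx": -0.2,"dy": 0.02,"dz": -0.32,"fingers": 255},
  {"wx": 0,"wy": 0,"wz": 0,"dx": -0.19,"dy": 0.02,"dz": -0.32,"fingers": 255},
  {"wx": 0,"wy": 0,"wz": 0,"dx": -0.18,"dy": 0.01,"dz": -0.33,"fingers": 255},
  {"wx": 0,"wy": 0,"wz": 0,"dx": -0.17,"dy": 0.01,"dz": -0.33,"fingers": 255},
  {"wx": 0,"wy": 0,"wz": 0,"dx": -0.15,"dy": 0.01,"dz": -0.34,"fingers": 255},
  {"wx": 0,"wy": 0,"wz": 0,"dx": -0.14,"dy": 0.01,"dz": -0.34,"fingers": 255},
])

```text
t: 8.93
tool_pos: [0.5274, -0.0261, 0.0692]
orientation: [0.075, 2.697, -0.043]
force: [-2.0, 0.1, 0.2]
opening: 0.0005
```

Run:
```python
from h import *
s=st();snap("side","pics/s15.png")
cv2.imwrite("pics/c15.png",cv2.resize(cv2.imread("pics/s15.png")[150:290,290:410],None,fx=4.2,fy=4.2,interpolation=cv2.INTER_CUBIC))
lid(s,(.6,.5,.4,.3,.2))
```

```text
t 8.9333 q [-0.171 -0.484  2.316  0.041  0.867 -1.706] pos [ 0.5274 -0.0261  0.0692] z [ 0.428 -0.042 -0.903] y [ 0.06   0.998 -0.018] pitch 64.6 F [-2.    0.1   0.15] op 0.0005
0.6 R_in,R_out,L_in,L_out [np.float64(347.8), np.float64(220.1), np.float64(350.4), np.float64(215.8), np.float64(303.1), np.float64(181.6), np.float64(305.2), np.float64(177.9)]
0.5 R_in,R_out,L_in,L_out [np.float64(344.6), np.float64(225.8), np.float64(346.8), np.float64(221.5), np.float64(300.4), np.float64(186.6), np.float64(302.2), np.float64(182.8)]
0.4 R_in,R_out,L_in,L_out [np.float64(341.8), np.float64(231.7), np.float64(343.6), np.float64(227.3), np.float64(298.2), np.float64(191.8), np.float64(299.7), np.float64(188.0)]
0.3 R_in,R_out,L_in,L_out [np.float64(339.6), np.float64(237.6), np.float64(341.0), np.float64(233.2), np.float64(296.5), np.float64(197.1), np.float64(297.6), np.float64(193.2)]
0.2 R_in,R_out,L_in,L_out [np.float64(338.0), np.float64(243.5), np.float64(339.0), np.float64(239.2), np.float64(295.3), np.float64(202.3), np.float64(296.0), np.float64(198.4)]
```

View pics/c15.png

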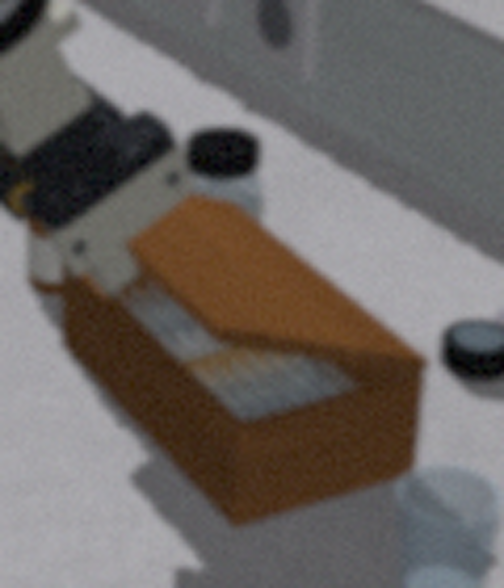

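```bash
python3 - <<'E'
from h import *
s=st();R=Ro.from_rotvec(s["orientation"]).as_matrix()
f=lambda P:((proj("side",P)-[290,150])*4.2).round()
t=s["tool_pos"]-.026*R[:,2]; print("tip",t,f(t),"tipR",f(t-R[:,1]*.012),"tipL",f(t+R[:,1]*.012))
F=H-.11*e
for y in(-.1,-.05,0,.05,.1): print(y,f(F+y*yb))
E
python3 - <<'E'
import cv2,numpy as np
a=cv2.imread("pics/s15.png")[190:245,285:335].astype(float)
cv2.imwrite("pics/c15b.png",cv2.resize(np.clip(a*1.6,0,255).astype(np.uint8),None,fx=10,fy=10,interpolation=cv2.INTER_CUBIC))
E
```

```text
t 8.9833 q [-0.171 -0.484  2.317  0.041  0.867 -1.706] pos [ 0.5267 -0.026   0.0682] z [ 0.426 -0.042 -0.904] y [ 0.06   0.998 -0.018] pitch 64.6 F [-0.78 -1.19 -1.5 ] op 0.0003
tip [ 0.51559662 -0.02492366  0.0916628 ] [126. 291.] tipR [137. 300.] tipL [115. 281.]
-0.1 [239. 427.]
-0.05 [189. 378.]
0 [142. 333.]
0.05 [ 99. 291.]
0.1 [ 58. 252.]
```

View pics/c15b.png

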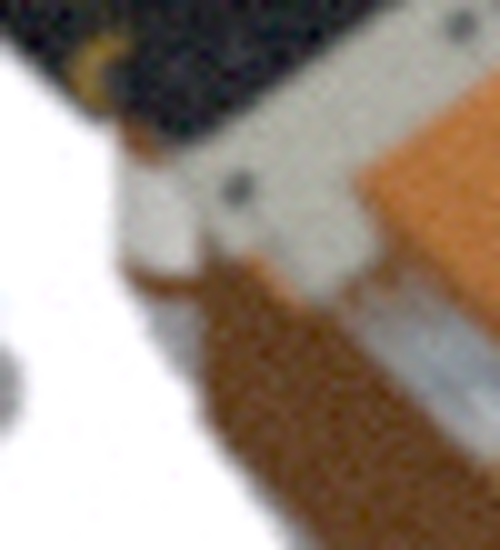

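Lid at about 0.38 rad (right corner at (343,228)). The fingertip, near (317,220), is clear in front of the front wall. Next batch.

Call:
send_rows([
  {"wx": 0,"wy": 0,"wz": 0,"dx": -0.14,"dy": 0.01,"dz": -0.34,"fingers": 255},
  {"wx": 0,"wy": 0,"wz": 0,"dx": -0.13,"dy": 0.01,"dz": -0.34,"fingers": 255},
  {"wx": 0,"wy": 0,"wz": 0,"dx": -0.12,"dy": 0.01,"dz": -0.34,"fingers": 255},
  {"wx": 0,"wy": 0,"wz": 0,"dx": -0.1,"dy": 0.01,"dz": -0.34,"fingers": 255},
  {"wx": 0,"wy": 0,"wz": 0,"dx": -0.09,"dy": 0,"dz": -0.34,"fingers": 255},
  {"wx": 0,"wy": 0,"wz": 0,"dx": -0.08,"dy": 0,"dz": -0.34,"fingers": 255},
  {"wx": 0,"wy": 0,"wz": 0,"dx": -0.07,"dy": 0,"dz": -0.34,"fingers": 255},
])

```text
t: 9.57
tool_pos: [0.519, -0.0255, 0.0424]
orientation: [0.075, 2.698, -0.043]
force: [-0.7, 0.7, -1.0]
opening: 0.0006
```

Run:
```python
from h import *
s=st();snap("side","pics/s16.png")
cv2.imwrite("pics/c16.png",cv2.resize(cv2.imread("pics/s16.png")[150:290,280:410],None,fx=4.2,fy=4.2,interpolation=cv2.INTER_CUBIC))
lid(s,(.4,.3,.2,.1,0))
```

```text
t 9.5667 q [-0.174 -0.472  2.36   0.045  0.812 -1.712] pos [ 0.519  -0.0255  0.0424] z [ 0.427 -0.042 -0.903] y [ 0.06   0.998 -0.018] pitch 64.6 F [-0.66  0.75 -1.02] op 0.0006
0.4 R_in,R_out,L_in,L_out [np.float64(341.8), np.float64(231.7), np.float64(343.6), np.float64(227.3), np.float64(298.2), np.float64(191.8), np.float64(299.7), np.float64(188.0)]
0.3 R_in,R_out,L_in,L_out [np.float64(339.6), np.float64(237.6), np.float64(341.0), np.float64(233.2), np.float64(296.5), np.float64(197.1), np.float64(297.6), np.float64(193.2)]
0.2 R_in,R_out,L_in,L_out [np.float64(338.0), np.float64(243.5), np.float64(339.0), np.float64(239.2), np.float64(295.3), np.float64(202.3), np.float64(296.0), np.float64(198.4)]
0.1 R_in,R_out,L_in,L_out [np.float64(337.0), np.float64(249.2), np.float64(337.5), np.float64(245.0), np.float64(294.6), np.float64(207.4), np.float64(295.0), np.float64(203.6)]
0 R_in,R_out,L_in,L_out [np.float64(336.5), np.float64(254.7), np.float64(336.6), np.float64(250.7), np.float64(294.5), np.float64(212.5), np.float64(294.4), np.float64(208.8)]
```

View pics/c16.png

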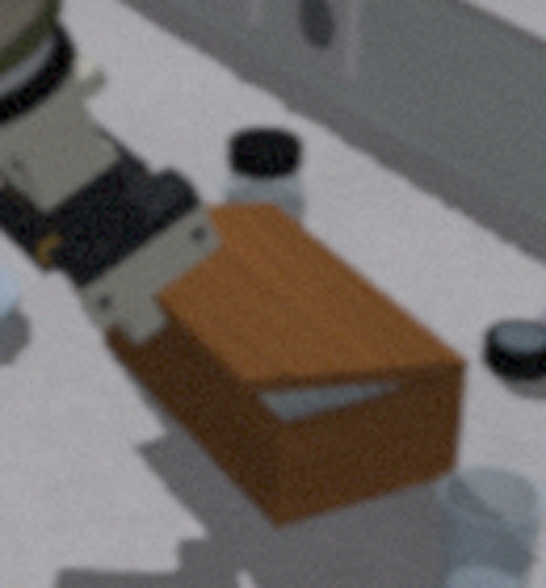

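Call:
send_rows([
  {"wx": 0,"wy": 0,"wz": 0,"dx": -0.06,"dy": 0,"dz": -0.3,"fingers": 255},
  {"wx": 0,"wy": 0,"wz": 0,"dx": -0.05,"dy": 0,"dz": -0.3,"fingers": 255},
  {"wx": 0,"wy": 0,"wz": 0,"dx": -0.04,"dy": 0,"dz": -0.3,"fingers": 255},
  {"wx": 0,"wy": 0,"wz": 0,"dx": -0.04,"dy": 0,"dz": -0.3,"fingers": 255},
  {"wx": 0,"wy": 0,"wz": 0,"dx": -0.03,"dy": 0,"dz": -0.3,"fingers": 255},
  {"wx": 0,"wy": 0,"wz": 0,"dx": -0.02,"dy": 0,"dz": -0.3,"fingers": 255},
  {"wx": 0,"wy": 0,"wz": 0,"dx": -0.02,"dy": 0,"dz": -0.25,"fingers": 255},
])

```text
t: 10.2
tool_pos: [0.5159, -0.0253, 0.0192]
orientation: [0.075, 2.698, -0.042]
force: [-0.4, -0.0, -0.8]
opening: 0.0004
```

Run:
```python
from h import *
s=st();snap("side","pics/s17.png")
cv2.imwrite("pics/c17.png",cv2.resize(cv2.imread("pics/s17.png")[150:290,280:410],None,fx=4.2,fy=4.2,interpolation=cv2.INTER_CUBIC))
```

```text
t 10.2 q [-0.175 -0.439  2.384  0.048  0.756 -1.718] pos [ 0.5159 -0.0253  0.0192] z [ 0.427 -0.042 -0.903] y [ 0.06   0.998 -0.018] pitch 64.6 F [-0.42 -0.05 -0.76] op 0.0004
```

View pics/c17.png

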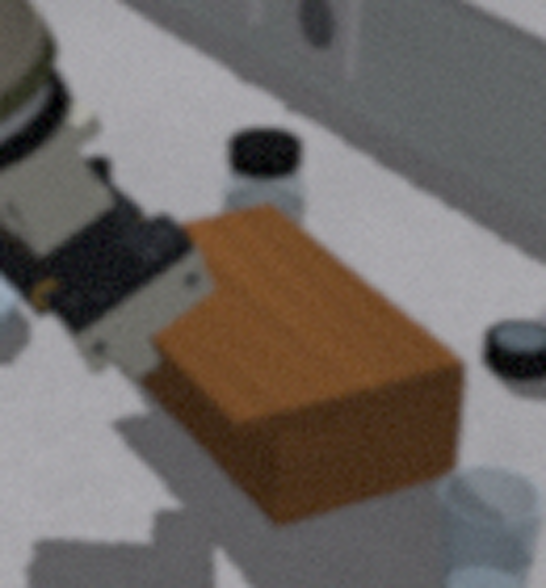

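Call:
send_rows([
  {"wx": 0,"wy": 0,"wz": 0,"dx": -0.3,"dy": 0,"dz": -0.2,"fingers": 255},
  {"wx": 0,"wy": 0,"wz": 0,"dx": -0.5,"dy": 0,"dz": 0,"fingers": 255},
  {"wx": 0,"wy": 0,"wz": 0,"dx": -0.8,"dy": 0,"dz": 0,"fingers": 255},
  {"wx": 0,"wy": 0.02,"wz": 0,"dx": -1.2,"dy": 0,"dz": 0,"fingers": 255},
  {"wx": 0,"wy": 0.05,"wz": 0,"dx": -1.2,"dy": 0,"dz": 0,"fingers": 255},
])

```text
t: 10.67
tool_pos: [0.4736, -0.0253, 0.0159]
orientation: [0.075, 2.769, -0.046]
force: [-0.2, -0.2, -0.8]
opening: 0.0005
```

Run:
```python
from h import *
s=st();snap("side","pics/s18.png")
cv2.imwrite("pics/c18.png",cv2.resize(cv2.imread("pics/s18.png")[150:290,260:410],None,fx=4.2,fy=4.2,interpolation=cv2.INTER_CUBIC))
```

```text
t 10.6667 q [-0.183 -0.52   2.421  0.033  0.87  -1.717] pos [ 0.4736 -0.0253  0.0159] z [ 0.361 -0.042 -0.931] y [ 0.058  0.998 -0.022] pitch 68.7 F [-0.16 -0.23 -0.83] op 0.0005
```

View pics/c18.png

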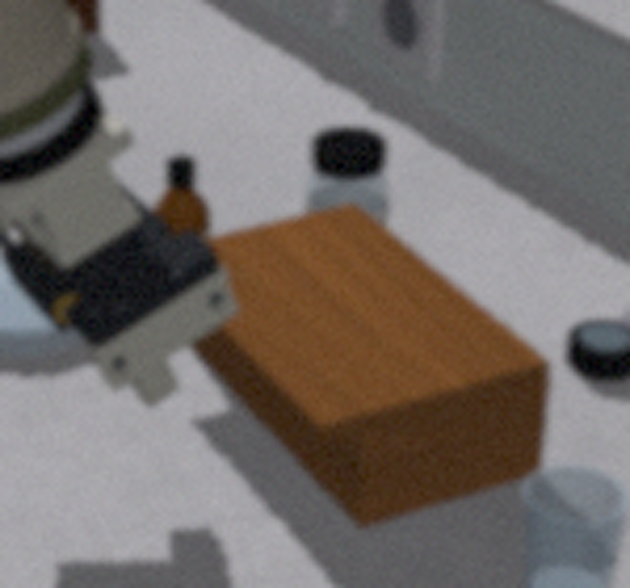

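The lid is shut and the finger is clear. I'll back off and rise.

Call:
send_rows([
  {"wx": 0,"wy": 0,"wz": 0,"dx": -1.0,"dy": 0,"dz": 0.5,"fingers": 255},
  {"wx": 0,"wy": 0.05,"wz": 0,"dx": -1.5,"dy": 0,"dz": 1.5,"fingers": 255},
  {"wx": 0,"wy": 0.08,"wz": 0,"dx": -1.5,"dy": 0,"dz": 2.5,"fingers": 255},
  {"wx": 0,"wy": 0.08,"wz": 0,"dx": -0.5,"dy": 0,"dz": 3.5,"fingers": 255},
  {"wx": 0,"wy": 0.08,"wz": 0,"dx": 0,"dy": 0,"dz": 3.5,"fingers": 255},
  {"wx": 0,"wy": 0,"wz": 0,"dx": 0,"dy": 0,"dz": 3.5,"fingers": 255},
  {"wx": 0,"wy": 0,"wz": 0,"dx": 0,"dy": 0,"dz": 2,"fingers": 255},
  {"wx": 0,"wy": 0,"wz": 0,"dx": 0,"dy": 0,"dz": 0,"fingers": 255},
  {"wx": 0,"wy": 0,"wz": 0,"dx": 0,"dy": 0,"dz": 0,"fingers": 255},
])

```text
t: 11.47
tool_pos: [0.4241, -0.025, 0.1918]
orientation: [0.073, 3.074, -0.061]
force: [-1.0, -0.5, -1.0]
opening: 0.0002
```

Run:
```python
from h import *
s=st();snap("side","pics/s19.png");snap("top","pics/t19.png");lid(s,(.1,.05,0))
cv2.imwrite("pics/c19.png",np.hstack([cv2.resize(cv2.imread("pics/s19.png")[150:300,240:430],None,fx=2.1,fy=2.1),cv2.resize(cv2.imread("pics/t19.png")[80:230,220:410],None,fx=2.1,fy=2.1)]))
```

```text
t 11.4667 q [-0.149 -0.452  1.995 -0.031  1.528 -1.672] pos [ 0.4241 -0.025   0.1918] z [ 0.065 -0.041 -0.997] y [ 0.049  0.998 -0.038] pitch 85.6 F [-0.98 -0.51 -1.01] op 0.0002
0.1 R_in,R_out,L_in,L_out [np.float64(337.0), np.float64(249.2), np.float64(337.5), np.float64(245.0), np.float64(294.6), np.float64(207.4), np.float64(295.0), np.float64(203.6)]
0.05 R_in,R_out,L_in,L_out [np.float64(336.6), np.float64(252.0), np.float64(337.0), np.float64(247.9), np.float64(294.5), np.float64(210.0), np.float64(294.6), np.float64(206.2)]
0 R_in,R_out,L_in,L_out [np.float64(336.5), np.float64(254.7), np.float64(336.6), np.float64(250.7), np.float64(294.5), np.float64(212.5), np.float64(294.4), np.float64(208.8)]
```

View pics/c19.png

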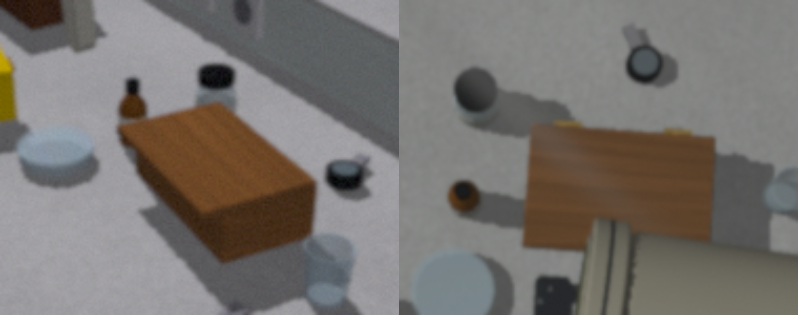

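Both views show the lid flat on the box and the arm clear. The jar, dropper, petri dish, loupe and beaker are where they were. I'll check the tweezers against the first picture, then hand in.

Run:
```python
from h import *
a=cv2.imread("pics/side0.png").astype(int);b=cv2.imread("pics/s19.png").astype(int)
for n,(x,y) in dict(tweezers=(338,310),beaker=(396,278),petri=(267,223),loupe=(405,233)).items():
    A=a[y-18:y+18,x-20:x+20];B=b[y-18:y+18,x-20:x+20]
    sh=cv2.phaseCorrelate(A.mean(2).astype(np.float64),B.mean(2).astype(np.float64)); print(n,np.abs(A-B).mean().round(1),np.round(sh[0],2))
print(robot.close_job())
```

```text
tweezers 5.8 [ 0.3  -0.28]
beaker 11.6 [-0.08  0.03]
petri 2.6 [-0.03  0.05]
loupe 25.3 [-0.13 -0.36]
the job is handed in; nothing more can be done
None
```

The box is shut and the job is handed in; `close_job` gave no verdict. I finished at about 11.5 s of the 58 s allowed.

**What I did:**
- **Tip:** I pushed the lid from behind with the shut fingertips, past upright to about 1.4 rad. Then I lifted the finger over the edge and put it in front, under the free edge.
- **Catch:** The lid settled on the finger at about 0.96 rad. It looked still in pictures spanning 1.1 s.
- **Lower:** I lowered it on the finger at about 0.3–0.4 rad/s until shut, then withdrew forward and up.

**Last checks:**
- **Lid:** In the side view its visible corner is where a fully shut lid should be, to within about a pixel.
- **Loose things:** The tweezers, beaker, petri dish and loupe shifted by less than 0.5 pixel in the side view. The jar and dropper looked unmoved by eye only. The beaker and loupe picture patches differ in brightness, probably because the lid and its shadow moved.
- **Arm:** It stands clear of everything.

**What disagreed:**
- The side and wrist cameras put the fingertips about 25 mm short of the reported TCP, so I allowed extra overlap.
- The finger contact was offset from my model by 7 mm when pushing and 11 mm when catching. I corrected for both.
- The force reading's noise (1–2 N) hid the lid's contact force. The catch is therefore confirmed only by pictures, not by force.

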